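# Set and lock the stop of a stamping board

## Robot

A 7-joint arm with a two-finger parallel gripper is mounted at the origin on a cart in front of the work surface, level with it; the furniture and walls round the work are solid. World frame = base frame: x ahead of the robot, y to its left, z up, the work surface at z = 0. Lengths are in mm, angles in rad, forces in N, time in s.
With the tool pointing down it reaches from about 400 to 875 mm from the base axis. Payload 4.4 kg.
Tool frame: the origin (TCP) lies on the centre line of the jaws, within the pads' length; the fingertips stand 8 mm ahead of it and the grasp point (between the pads) lies 11 mm behind it; x points along the fingers, z is the direction in which the jaws open and shut, and the axes are right-handed (so a half turn about x gives the same grasp; the last joint's range is limited). The gripper opens to 85 mm and grips with 20 to 120 N. Pads are 22 mm wide; open, the fingers measure 114 mm over their backs; the gripper's body (76 mm by 85 mm) begins 54 mm behind the grasp point. The pads swing forward as they close: fully open they stand 13 mm farther back than shut.
Start: joints at [1.113, 0.628, 0.038, 1.517, -0.027, 0.996, -0.02], TCP at [248.233, -600.748, 211.313] pointing down, gripper open.
Joint ranges: [-3.06, 3.06], [-0.37, 2.12], [-1.25, 1.32], [0.18, 2.47], [-1.1, 4.24], [0.23, 1.98], [-2.94, 2.94]. Speed limits (rad/s): [2.57, 2.57, 3.14, 3.14, 3.14, 3.14, 3.14].

## Interface

Orientations are given as [roll, pitch, yaw] about the fixed x, y, z axes, in that order (R = Rz(yaw) Ry(pitch) Rx(roll)).
In Python, from cell import ctrl, get_image, camera_params gives the robot as it stands. The module is installed in compiled form; this text tells all that it offers.
- The arm moves only by the shell command python3 -m handwheel 'ROWS'. ROWS is text: rows parted by semicolons, each of 7 numbers parted by spaces: the opening, from -1 (shut) to 1 (fully open), then the shift along the tool's x, y, z in mm, then the turn, a rotation vector about the tool's x, y, z in rad. In form: grip x y z wx wy wz; .... A call has 1 to 10 rows; each row shifts and turns the pose as measured when the row begins, along the tool's axes as they then stand; what a row does not reach is not made up. A row lasts 1/10 s, in which the tool goes at most 50 mm and 8.59 degrees, less where a joint would pass 70% of its speed; a pose out of reach is approached as far as the arm can. A call with a gripper value outside its range is refused whole. The fingers move at their own pace and stop on an object; the grip force is fixed at half the most. Time passes only in rows, so rows that do not move let the fingers close. It gives the time, the measured TCP pose, the force and the opening at its end, in the units of the state.
- ctrl.read_state(): the state, without advancing time (a new reading comes with each control period).
- get_image(name): name is "scene" or "top"; returns the picture (384x512x3 uint8, blue, green, red); there is no depth.
- camera_params(name): a dict with "fx", "fy", "cx", "cy" (pixels), "k1" (the pictures are not rectified: a ray, as slopes to the right and down, at radius r is drawn at 1 + k1 r^2 times it, then the intrinsics apply), "eye" and "orientation" of the camera in the world. Camera axes: x right, y up, looking along -z (the intrinsics and any distortion apply to the point x, -y, -z); pixel columns grow to the right and rows downward; lengths in mm; the calibration is good to about 2 mm. A picture is of the moment at which its call begins. camera_params takes no time and is no camera call.
- ctrl.finish_job(): hands the job in, once; it reports no verdict.
The state is a dict: "clock": time; "qpos": joint angles; "qd": joint speeds; "tau": joint torques, N m; "eef_pos": TCP position; "tool_rot": TCP orientation; "force": force on the tool from outside, world axes, zero at the start; "torque": the same for the moment, N m; "width": finger opening in mm.
Only numpy, scipy, OpenCV 4.12 (cv2) and the standard library are available. Lean on these libraries where they do the work, as an engineer would, in place of code of your own. Each camera call takes 0.05 s, during which the arm holds its last target.

## Task

The yellow note pad on the stamping board must be held fast so that every sheet gets its stamp in the same place. Push the sliding wooden stop block along its rails until it presses the pad snugly home against the wooden fence at the end of the board, then tighten the block's wing screw clockwise with repeated fingertip strokes, pushing one wing at a time, until it is firmly finger-tight and the block is locked. Grip nothing: do not pinch the screw, never push both of its wings at once, do not touch the pad itself with the fingers, and leave the stamp, the ink pad, the mug and the gift tags where they are.

Things in the scene. Friction and masses are not known exactly. Their poses are not given: they have to be found in the camera images.
- jig: Plywood stamping board, 150 x 350 x 12 mm, fixed to the table; origin at the centre of its underside, z up, its length along y. A wooden fence stands 22 mm high across its +y end, inner face at y = +145 mm. Two aluminium rails (tops 24 mm above the table) run along y at |x| = 44 to 62 mm and guide the stop block, which cannot be lifted out.
- stop (a joint): Slide of the stop block toward the fence, along the board's +y (m); starts at 0 to 0.03; 0.084 = pad snug between block and fence. Solid pale wood block, 100 mm long (y), 84 mm wide above the rails, top 37 mm above the table. At 0 its front face is at y = -15 mm, its back at -115 mm of the board. About 4 N of friction while the screw is loose, stays where left; locked when it is tight.
- stop_back (a point): Middle of the stop block's flat back face, 24.5 mm above the table: push here toward the fence. Axes as the board's.
- stop_face (a point): Middle of the stop block's front face (toward the pad), 24.5 mm above the table. Axes as the board's.
- wing_screw: Steel wing screw, upright in the middle of the stop block, moving with it. Origin on its axis, 12.5 mm above the table when tight; z up, x along the wings (wing_a at +x). Hub 21 mm across; wings 5 mm thick, out to 32 mm from the axis, 47 to 72 mm above the table when tight (up to 4 mm higher when loose). All else within 80 mm of the axis is lower than 40 mm above the table.
- wing_a: The wing at +x of the screw: an upright ear with a rounded end, 5 mm thick and about 20 mm high, origin near its middle, 20.5 mm from the screw's axis, 60 mm above the table when tight.
- wing_b: The opposite wing, at -x of the screw, otherwise as wing_a.
- screw_turn (a joint): Turn of the wing screw (rad), growing clockwise seen from above = tightening. Starts at -5.2 to -2.6, loose: turns with about 1 N at a wing, stays where left. Sinks 4 mm a turn. At 0 its tip meets the steel strip in the board and then presses on it with some 17 N per rad: it is tight from 0.6 on and stops dead at 1.4; up to there 4 N near a wing's end are enough. It does not turn back by itself.
- note_pad: Yellow sticky-note pad, loose on the board between block and fence, 76 x 76 mm, solid part 11 mm thick, curled top sheet up to 24 mm; origin at the centre of its underside, 12 mm above the table; sides square to its x and y. Starts 5 to 25 mm short of the fence, turned by up to 0.06 rad. Seated against the fence its origin is at y = +107 mm of the board.
- wood_stamp: Rubber stamp with a turned wooden handle, 25 x 52 x 64 mm, loose, standing beside the board on the robot's side; origin at the centre of its underside. A bystander.
- ink_tin: Dark blue ink pad tin, 60 x 94 x 16 mm, loose, lying on the robot's side of the board near its fence end; origin at the centre of its underside. A bystander.
- mug: White mug, 78 x 112 x 102 mm, loose, standing beyond the board near its fence end; origin at the centre of its underside. A bystander.
- tags: Bundle of brown gift tags, 85 x 48 x 12 mm, loose, lying beyond the board near the other end; origin at the centre of its underside. A bystander.
Not all that is in view belongs to the job. Of the things shaped like the note_pad, the yellow one is meant.

How it is judged (in metres and radians):
On the way, in this order (a step that is already met when the one before it is completed fails the run):
1. the block has pressed the pad home against the fence (value of joint stop above 0.0815 m and y of note_pad in the frame of jig above 0.1045 m and angle between the x axis of note_pad and the x axis of jig, either way round below 0.04 rad and z of note_pad in the frame of jig below 0.015 m), for 0.2 s.
2. the wing screw is tight on the board (contact force between wing_screw and jig above 10 N), for 0.2 s.
At the end, for the whole second after the job is handed in: The pad lies flat and square (0.04 rad) on the board within 2.5 mm of the fence, the block within 2.5 mm of snug (joint stop over 0.0815); the screw presses on the board with more than 10 N, reached when it is turned about 0.6 rad past the first touch; pad and screw are at rest (all of step 1 and contact force between wing_screw and jig above 10 N and linear speed of note_pad below 0.01 m/s and velocity of joint screw_turn below 0.1 rad/s).
It fails at once if fingers push both wings of the screw at once (gripping it) (contact force between the fingers and wing_a above 1 N and contact force between the fingers and wing_b above 1 N).
It fails at once if a wing is pinched or forced: more than 30 N on the screw (contact force between the fingers and wing_screw above 30 N).
It fails at once if the pad is touched with the fingers (contact force between the fingers and note_pad above 0.5 N).
It fails at once if the pad is lifted or tipped (z of note_pad in the frame of jig above 0.022 m or angle between note_pad's own z axis and vertical above 0.2 rad).
It fails at once if the stamp, the ink pad, the mug or the gift tags are moved by more than 15 mm (distance of any of wood_stamp, ink_tin, mug, tags from where it was at the start of the episode above 0.015 m).
It also fails if it takes over 72 s, if anything falls off the work surface, if the arm or the gripper's body presses on something with over 40 N, if the wrist force passes 120 N, or if a joint passes its speed limit or range.

## Working session

There is one attempt and no reset: what is moved stays moved. The work goes in short steps, Python scripts to look and compute and a shell command to move; the robot and the scene stay as the last step left them, time stands still between calls to the robot, and variables do not carry over. Pictures are saved under pics/ and viewed, and the job is handed in when it is done.

```bash
mkdir -p pics; ls; python3 - <<'E'
from cell import ctrl,get_image,camera_params
import cv2
for n in("scene","top"):
    cv2.imwrite(f"pics/{n}0.png",get_image(n)); print(n,camera_params(n))
print(ctrl.read_state())
E
```

```text
pics
scene {'fx': 450.3472750109689, 'fy': 450.3472750109689, 'cx': 257.7063335387321, 'cy': 192.75304802681518, 'k1': -0.14908802612037123, 'eye': array([-370.88568933,  847.66258564,  663.9375364 ]), 'orientation': array([ 1.1046202 ,  0.01898771, -2.19060407])}
top {'fx': 386.51493283990214, 'fy': 386.51493283990214, 'cx': 252.64767740506738, 'cy': 183.7265599634458, 'k1': -0.061732700816399456, 'eye': array([ 190.1911516 ,    6.43222896, 1315.32434165]), 'orientation': array([ 0.34485105,  0.00609068, -1.16455574])}
{'clock': 0.1, 'qpos': array([ 1.11322782,  0.62927163,  0.03845153,  1.51823712, -0.02701139,
        0.99630532, -0.02001959]), 'qd': array([ 0.00050482, -0.00209282, -0.0001734 , -0.00242533,  0.00033643,
        0.00158762, -0.00077809]), 'tau': array([ 2.24062176e-03, -5.64527643e+01,  1.22993454e+00, -1.93969882e+01,
        1.11818526e-02,  5.48079508e-03,  3.23261213e-05]), 'eef_pos': array([ 247.99151104, -600.20433768,  210.47940934]), 'tool_rot': array([-3.13457005,  1.56909294,  1.96955688]), 'force': array([-0.04275672,  0.64661542, -0.70910001]), 'torque': array([0.0149482 , 0.05239583, 0.01106678]), 'width': 85.08220959596537}
```

View pics/scene0.png

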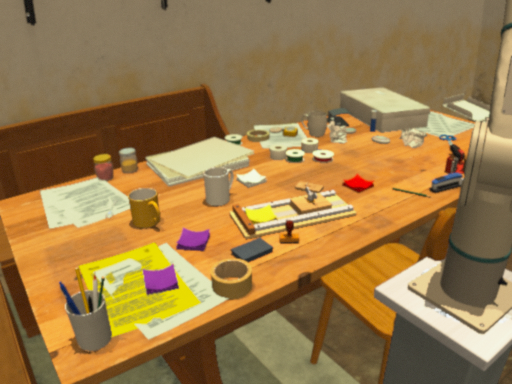

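View pics/top0.png

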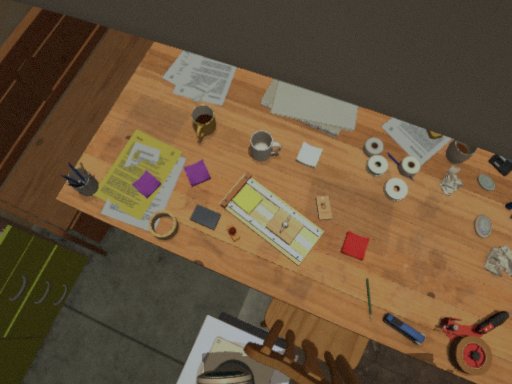

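```bash
cat > h.py <<'E'
import numpy as np,cv2
from scipy.spatial.transform import Rotation as R
from cell import ctrl,get_image,camera_params
def KD(n):
    p=camera_params(n);K=np.array([[p['fx'],0,p['cx']],[0,p['fy'],p['cy']],[0,0,1]]);D=np.array([p['k1'],0,0,0.])
    W=R.from_euler('xyz',p['orientation']).as_matrix()@np.diag([1,-1,-1]) # cv cam->world
    return K,D,W,np.array(p['eye'])
def pt(n,uv,z):
    K,D,W,e=KD(n);u=cv2.undistortPoints(np.array(uv,float).reshape(-1,1,2),K,D,None,None).reshape(-1,2) if False else cv2.undistortPoints(np.array(uv,float).reshape(-1,1,2),K,D).reshape(-1,2)
    d=np.c_[u,np.ones(len(u))]@W.T
    return e+d*((z-e[2])/d[:,2])[:,None]
def proj(n,X):
    K,D,W,e=KD(n);X=np.array(X,float).reshape(-1,3)
    return cv2.projectPoints(X,cv2.Rodrigues(W.T)[0],-W.T@e,K,D)[0].reshape(-1,2)
def crop(n,x0,y0,x1,y1,s,f):
    im=get_image(n);cv2.imwrite(f,cv2.resize(im[y0:y1,x0:x1],None,fx=s,fy=s,interpolation=cv2.INTER_CUBIC));return im
E
python3 - <<'E'
from h import *
crop("top",200,160,340,270,5.7,"pics/t1.png")
crop("scene",220,170,370,260,5.3,"pics/s1.png")
E
```

```text
(no output)
```

View pics/t1.png

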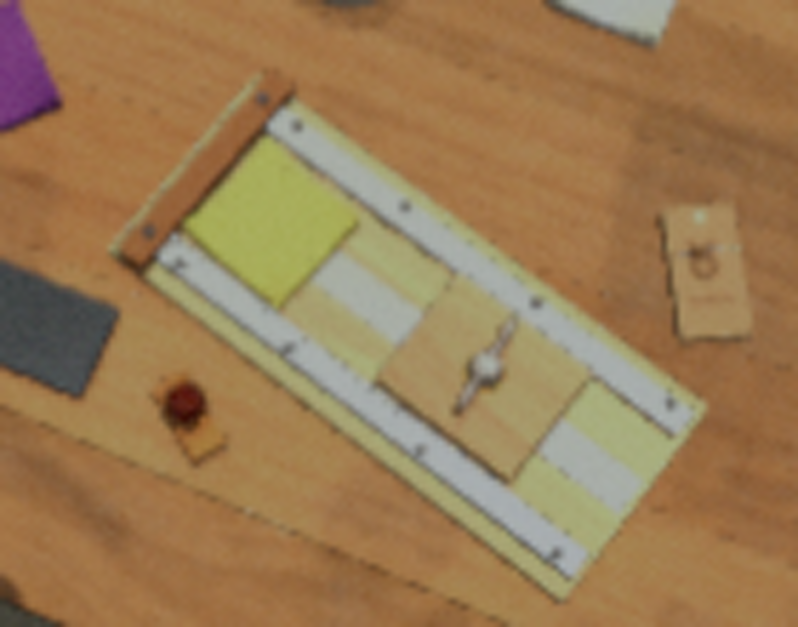

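View pics/s1.png

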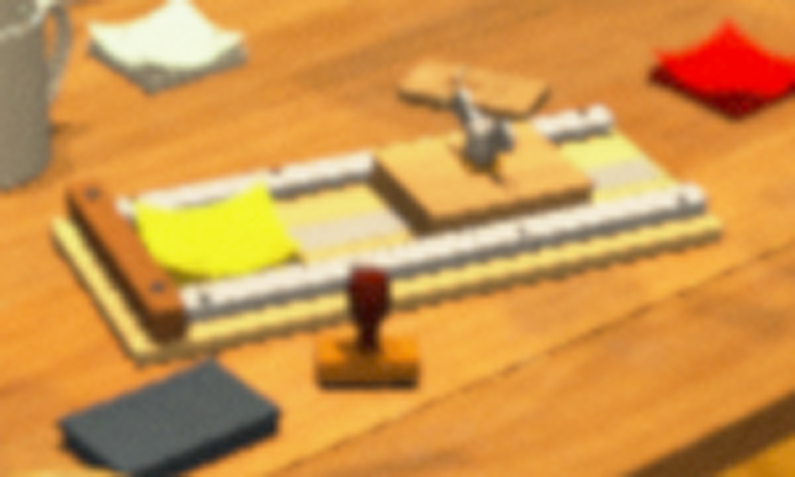

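```bash
python3 - <<'E'
from h import *
np.set_printoptions(suppress=True,precision=1)
f=lambda P,z:pt("top",(np.array(P)+.5)/5.7+[200-.5,160-.5],z)
b=f([(706,407),(563,600),(113,252),(258,75)],12);print(b)
near=(b[0]+b[1])/2;far=(b[2]+b[3])/2
ax=(b[3]+b[2]-b[0]-b[1]);ya=np.arctan2(ax[1],ax[0]);print("y axis deg",np.degrees(ya),"len",np.hypot(*(far-near)[:2]),"w",np.hypot(*(b[0]-b[1])[:2]))
for i,j in((1,2),(0,3)):print(np.degrees(np.arctan2(*(b[j]-b[i])[:2][::-1])))
c=b.mean(0)[:2];th=ya-np.pi/2;M=np.array([[np.cos(th),-np.sin(th)],[np.sin(th),np.cos(th)]]);print("c",c,"yaw",th)
J=lambda P:(P[:,:2]-c)@M
print("block",J(f([(455,273),(378,382),(597,377),(510,482)],37)),f([(455,273),(378,382),(597,377),(510,482)],37))
print("wing tips",J(f([(514,318),(457,411),(486,367)],70)),f([(514,318),(457,411),(486,367)],70))
print("pad",J(f([(190,228),(268,135),(357,222),(280,303)],23)))
print("stamp",f([(185,402)],64),f([(205,440)],20))
print("tags",f([(705,270)],12))
print("scene bd",pt("scene",(np.array([(135,355),(720,232)])+.5)/5.3+[219.5,169.5],6))
E
```

```text
[[554.2 -93.3  12. ]
 [412.6 -55.5  12. ]
 [502.1 276.7  12. ]
 [644.8 241.4  12. ]]
y axis deg 74.88603018559388 len 345.3746606031516 w 146.54593047854775
74.9220302301864
74.8503190336188
c [528.4  92.3] yaw -0.26378853630842314
block [[  39.9   -6. ]
 [ -42.1  -10.7]
 [  40.8 -111. ]
 [ -41.6 -108. ]] [[565.4  76.1  37. ]
 [485.   92.9  37. ]
 [538.9 -25.5  37. ]
 [460.1  -1.1  37. ]]
wing tips [[ 30.5 -53.8]
 [-34.2 -61. ]
 [ -3.1 -58.5]] [[543.9  32.4  70. ]
 [479.5  42.3  70. ]
 [510.2  36.6  70. ]]
pad [[-34.3 140.9]
 [ 42.8 141.3]
 [ 32.4  62.8]
 [-37.3  67.8]]
stamp [[423.8 189.3  64. ]] [[415.7 175.3  20. ]]
tags [[635.  -63.5  12. ]]
scene bd [[505.4 280.1   6. ]
 [412.  -53.    6. ]]
```

```bash
cat >> h.py <<'E'
C=np.array([528.4,92.3]);TH=-0.264
MB=np.array([[np.cos(TH),-np.sin(TH)],[np.sin(TH),np.cos(TH)]])
def b2w(x,y): return C+MB@np.array([x,y])
def w2b(p): return MB.T@(np.array(p)[:2]-C)
def need(target,Rt=None):
    s=ctrl.read_state();R0=R.from_euler('xyz',s['tool_rot'])
    d=R0.inv().apply(np.array(target)-s['eef_pos']);print("shift tool",d.round(1),"|",np.linalg.norm(d).round(1))
    if Rt is not None: print("turn",(R0.inv()*Rt).as_rotvec().round(4))
def down(ang): # tool x down, tool y horizontal at world angle ang
    x=np.array([0,0,-1.]);y=np.array([np.cos(ang),np.sin(ang),0]);return R.from_matrix(np.c_[x,y,np.cross(x,y)])
def st():
    s=ctrl.read_state();A=R.from_euler('xyz',s['tool_rot']).as_matrix()
    print("t",s['clock'],"tcp",s['eef_pos'].round(1),"board",w2b(s['eef_pos']).round(1),"yang",np.arctan2(A[1,1],A[0,1]).round(3),"xax",A[:,0].round(3),"F",s['force'].round(1),"w",s['width'].round(1),"q",s['qpos'].round(2))
E
python3 - <<'E'
from h import *
st()
p=b2w(-1,-150);print(p)
for a in(np.pi/2+TH,TH,TH-np.pi/2,TH+np.pi): need([*p,130],down(a))
E
```

```text
Traceback (most recent call last):
  File "h.py", line 29, in st
    print("t",s['clock'],"tcp",s['eef_pos'].round(1),"board",w2b(s['eef_pos']).round(1),"yang",np.arctan2(A[1,1],A[0,1]).round(3),"xax",A[:,0].round(3),"F",s['force'].round(1),"w",s['width'].round(1),"q",s['qpos'].round(2))
                                                                                                                                                                                    ^^^^^^^^^^^^^^^^
AttributeError: 'float' object has no attribute 'round'
```

```bash
sed -i "s/s\['width'\].round(1)/round(s['width'],1)/" h.py
python3 - <<'E'
from h import *
st()
p=b2w(-1,-150);print(p)
for a in(np.pi/2+TH,TH,TH-np.pi/2,TH+np.pi): need([*p,130],down(a))
E
```

```text
t 0.2 tcp [ 248.1 -600.4  210.8] board [ -89.8 -741.8] yang 0.392 xax [-0.     0.001 -1.   ] F [ 0.9 -1.2  0.8] w 85.5 q [ 1.11  0.63  0.04  1.52 -0.03  1.   -0.02]
[488.29303934 -52.24214509]
shift tool [  81.2  431.3 -414.8] | 603.9
turn [-9.15e-01 -1.00e-03 -5.00e-04]
shift tool [  81.2  431.3 -414.8] | 603.9
turn [ 6.558e-01 -1.100e-03  4.000e-04]
shift tool [  81.2  431.3 -414.8] | 603.9
turn [ 2.2266e+00 -6.0000e-04  1.2000e-03]
shift tool [  81.2  431.3 -414.8] | 603.9
turn [-2.4858e+00 -5.0000e-04 -1.4000e-03]
```

```bash
python3 -m handwheel '-1 0 33 -32 0 0 0;-1 0 33 -32 0 0 0;-1 0 33 -32 0 0 0;-1 0 33 -32 0 0 0;-1 0 33 -32 0 0 0;-1 0 33 -32 0 0 0;-1 0 33 -32 0 0 0;-1 0 33 -32 0 0 0;-1 0 33 -32 0 0 0;-1 0 33 -32 0 0 0'
python3 - <<'E'
from h import *
st()
p=b2w(-1,-150)
need([*p,130],down(np.pi/2+TH))
E
```

```text
clock: 1.2
eef_pos: [434.1, -171.9, 207.6]
tool_rot: [-0.756, 1.566, -1.951]
force: [1.0, 0.3, 0.1]
width: -0.1
t 1.2 tcp [ 434.1 -171.9  207.6] board [ -22.1 -279.7] yang 0.377 xax [-0.002 -0.004 -1.   ] F [1.  0.3 0.1] w -0.1 q [ 0.31  0.38  0.01  2.01  0.    0.75 -0.88]
shift tool [ 77.   94.6 -91.6] | 152.6
turn [-0.9303  0.0016  0.0044]
```

Turn in place and translate gradually.

```bash
python3 -m handwheel '-1 5 32 -30 0 0 0;-1 5 32 -30 0 0 0;-1 5 30 -30 0 0 0;-1 10 0 0 -0.13 0 0;-1 10 0 0 -0.13 0 0;-1 10 0 0 -0.13 0 0;-1 10 0 0 -0.13 0 0;-1 0 0 0 -0.13 0 0;-1 0 0 0 -0.13 0 0;-1 0 0 0 -0.13 0 0'
python3 - <<'E'
from h import *
st()
p=b2w(-1,-150)
need([*p,130],down(np.pi/2+TH))
crop("top",200,160,340,270,5.7,"pics/t2.png")
crop("scene",220,110,370,260,5,"pics/s2.png")
E
```

```text
clock: 2.2
eef_pos: [494.0, -36.0, 150.1]
tool_rot: [0.133, 1.568, -0.096]
force: [-1.0, -0.1, 0.2]
width: 0.3
t 2.2 tcp [494.  -36.  150.1] board [   0.2 -132.8] yang 1.342 xax [ 0.003 -0.    -1.   ] F [-1.  -0.1  0.2] w 0.3 q [ 0.21  0.51 -0.28  2.    0.22  0.66 -0.44]
shift tool [ 20.  -17.1  -1.9] | 26.4
turn [ 0.0348  0.0026 -0.0004]
```

View pics/t2.png

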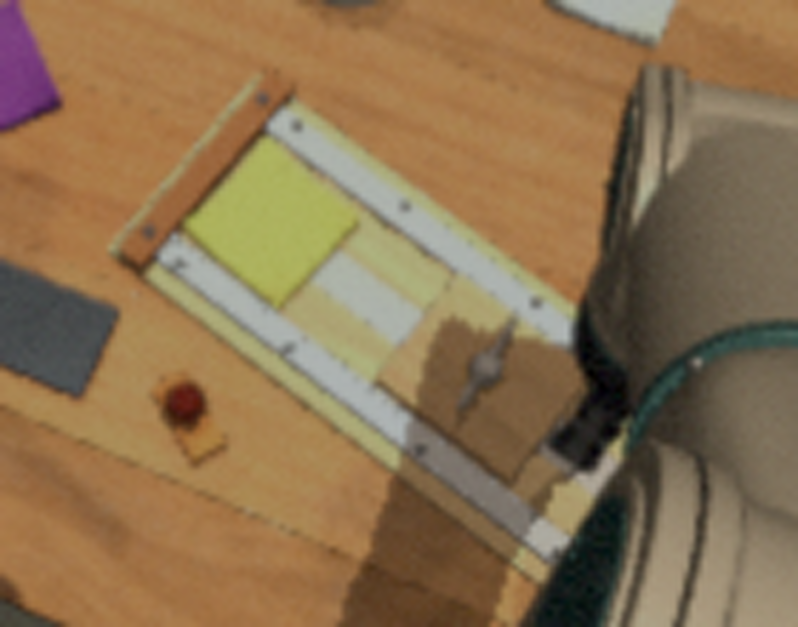

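View pics/s2.png

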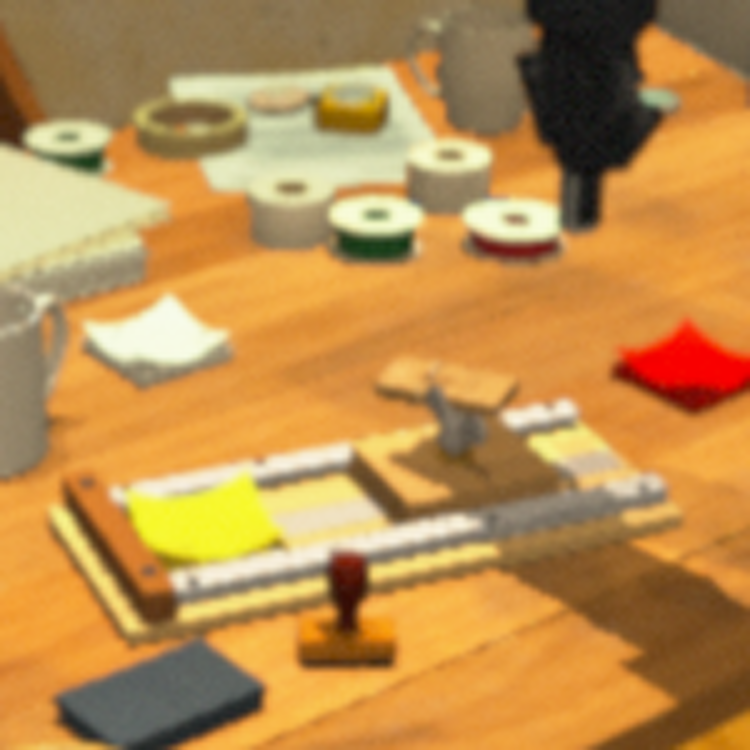

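The crops show the pieces clearly. Candidates for the pad in the top view are the yellow pad on the board at about (247,198), purple at (147,183) and (197,172), white at (309,154), red at (355,245), and a yellow printed sheet at (140,175). I choose the yellow one on the board. The shut fingertips are over the board behind the block, which leaves room to descend.

```bash
python3 -m handwheel '-1 0 -17 -2 0.035 0 0;-1 30 0 0 0 0 0;-1 30 0 0 0 0 0;-1 30 0 0 0 0 0;-1 0 0 0 0 0 0'
python3 - <<'E'
from h import *
st()
p=b2w(-1,-150)
need([*p,26],down(np.pi/2+TH))
crop("scene",220,110,370,260,5,"pics/s3.png")
E
```

```text
clock: 2.8
eef_pos: [488.6, -59.8, 59.3]
tool_rot: [-0.312, 1.562, -0.608]
force: [-0.5, -1.0, -0.7]
width: -0.4
t 2.8 tcp [488.6 -59.8  59.3] board [   1.3 -157.2] yang 1.275 xax [ 0.007 -0.005 -1.   ] F [-0.5 -1.  -0.7] w -0.4 q [ 0.19  0.66 -0.18  2.08  0.29  0.42 -0.52]
shift tool [33.3  7.2 -2.8] | 34.2
turn [-0.0322  0.008   0.0027]
```

View pics/s3.png

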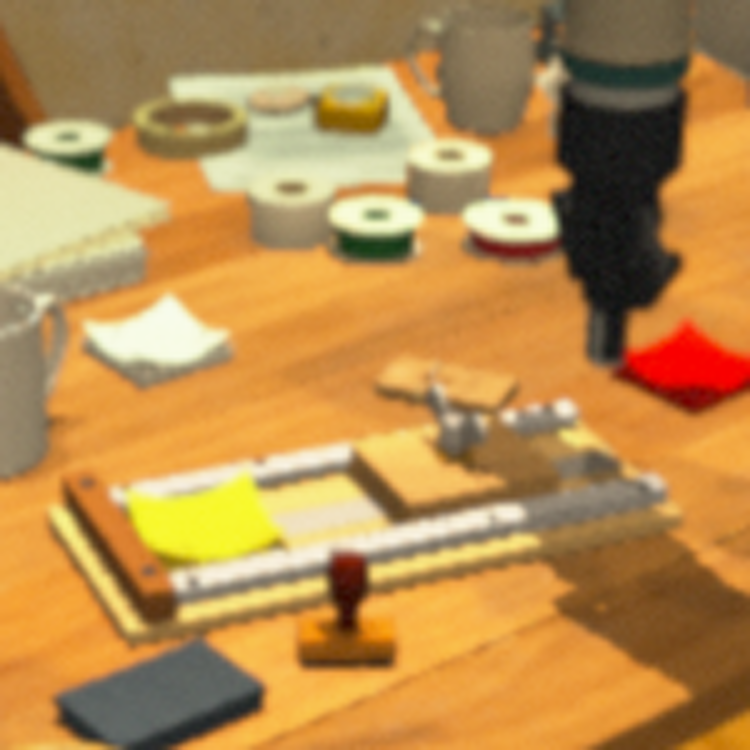

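```bash
python3 -m handwheel '-1 15 7 -2 -0.03 0.008 0.003;-1 15 0 0 0 0 0;-1 0 0 0 0 0 0'
python3 - <<'E'
from h import *
st()
need([*b2w(-1,-150),26],down(np.pi/2+TH))
crop("scene",220,110,370,260,5,"pics/s4.png")
E
```

```text
clock: 3.15
eef_pos: [492.7, -55.2, 34.6]
tool_rot: [0.003, 1.562, -0.27]
force: [-0.8, 0.3, 0.2]
width: 0.1
t 3.15 tcp [492.7 -55.2  34.6] board [   4.  -151.7] yang 1.298 xax [ 0.009 -0.002 -1.   ] F [-0.8  0.3  0.2] w 0.1 q [ 0.16  0.7  -0.16  2.09  0.31  0.36 -0.52]
shift tool [ 8.5  1.6 -5.1] | 10.1
turn [-0.0086  0.0091  0.    ]
```

View pics/s4.png

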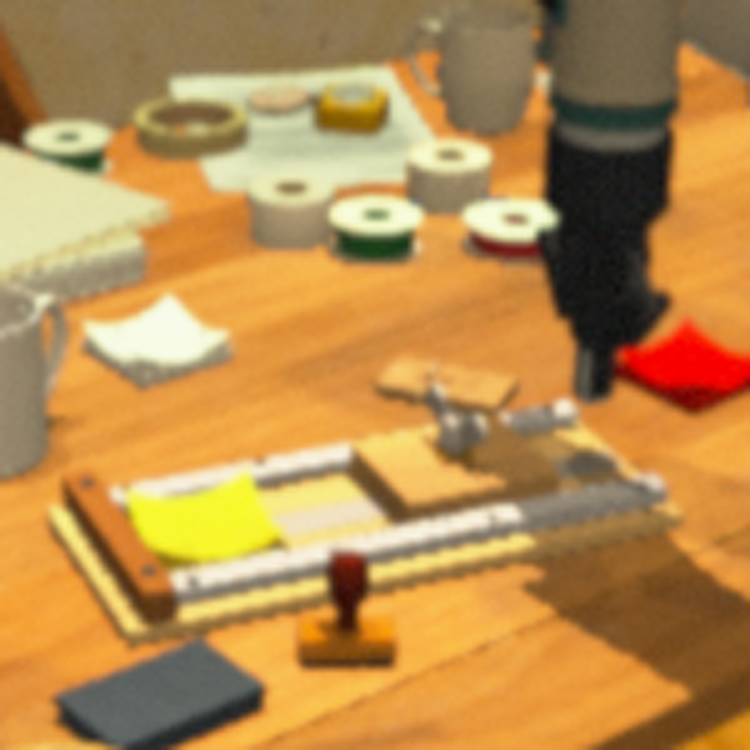

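```bash
python3 - <<'E'
from h import *
np.set_printoptions(suppress=True,precision=1)
g=lambda X:(proj("scene",X)-[220,110])*5
print(g([[492.7,-55.2,26.6],[492.7,-55.2,12],[*b2w(-1,-60),70],[*b2w(75,-175),12],[*b2w(-75,-175),12]]))
E
```

```text
[[586.7 435.8]
 [585.3 456.8]
 [459.5 401.5]
 [562.8 403.2]
 [684.8 507. ]]
```

```bash
python3 - <<'E'
from h import *
np.set_printoptions(suppress=True,precision=1)
g=lambda X:(proj("scene",X)-[220,110])*5
print(g([[494,-36,142],[488.6,-59.8,51.3]]))
st()
crop("scene",310,150,370,210,10,"pics/s5.png")
crop("top",230,180,330,255,8,"pics/t5.png")
E
```

```text
[[573.4 270.1]
 [599.3 400.2]]
t 3.2 tcp [493.5 -55.1  35.4] board [   4.8 -151.4] yang 1.298 xax [ 0. -0. -1.] F [ 0.2 -0.5  0.3] w -0.1 q [ 0.2  0.7 -0.2  2.1  0.3  0.4 -0.5]
```

View pics/s5.png

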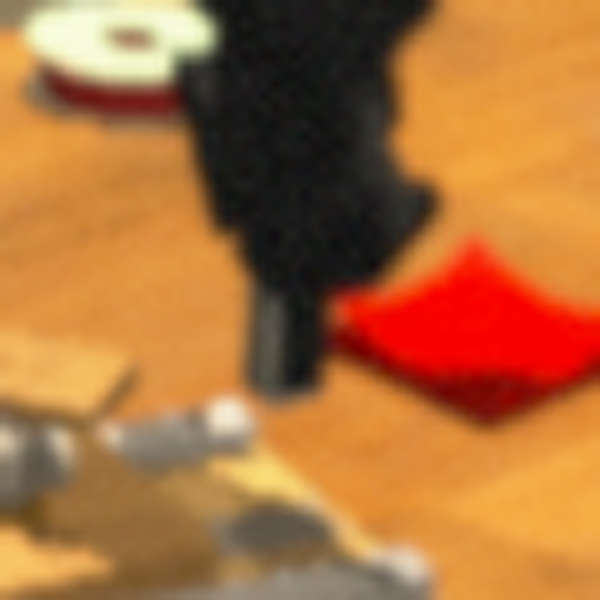

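View pics/t5.png

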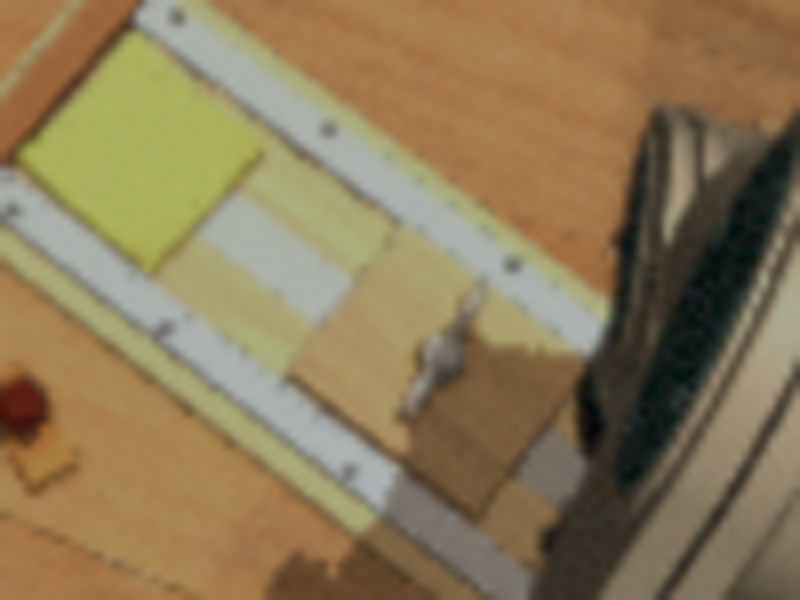

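```bash
python3 - <<'E'
from h import *
np.set_printoptions(suppress=True,precision=1)
uv=[[310+28.5,150+39.5]]
for z in(12,26.6,40,50,55,60):
    p=pt("scene",uv,z)[0];print(z,p,w2b(p))
E
```

```text
12 [ 549.3 -117.3   12. ] [  74.9 -196.9]
26.6 [528.7 -95.7  26.6] [  49.3 -181.4]
40 [509.8 -75.9  40. ] [  25.9 -167.2]
50 [495.7 -61.1  50. ] [   8.4 -156.6]
55 [488.6 -53.7  55. ] [  -0.3 -151.3]
60 [481.5 -46.3  60. ] [  -9.1 -146. ]
```

```bash
python3 -m handwheel '-1 4 1 -5 0 0.009 0;-1 3 0 0 0 0 0;-1 0 0 0 0 0 0'
python3 - <<'E'
from h import *
crop("scene",310,150,370,210,10,"pics/s6.png")
st()
E
```

```text
clock: 3.6
eef_pos: [490.4, -52.9, 30.7]
tool_rot: [0.26, 1.565, -0.013]
force: [-0.2, -0.3, -0.2]
width: -0.1
t 3.65 tcp [490.4 -52.9  30.7] board [   1.2 -150.1] yang 1.298 xax [ 0.006 -0.    -1.   ] F [ 0.1  0.  -0.8] w -0.0 q [ 0.16  0.71 -0.16  2.09  0.31  0.35 -0.53]
```

View pics/s6.png

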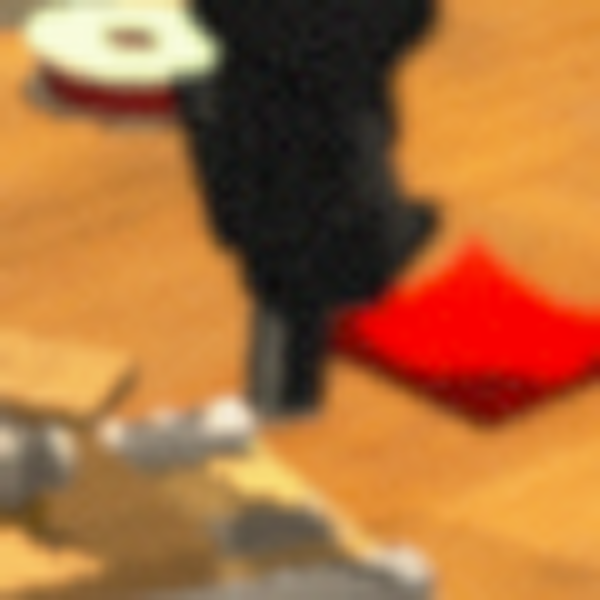

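```bash
python3 -m handwheel '-1 5 0 -2 0 0 0;-1 3 0 0 0 0 0;-1 0 0 0 0 0 0'
python3 -m handwheel '-1 3 0 0 0 0 0;-1 2 0 0 0 0 0'
python3 -m handwheel '-1 2 0 0 0 0 0;-1 0 0 0 0 0 0'

```

```text
clock: 3.95
eef_pos: [488.4, -52.3, 22.1]
tool_rot: [0.263, 1.565, -0.011]
force: [0.0, -0.3, 0.5]
width: 0.2
clock: 4.15
eef_pos: [488.4, -52.3, 16.7]
tool_rot: [0.262, 1.565, -0.011]
force: [0.2, -0.2, 0.2]
width: -0.2
clock: 4.35
eef_pos: [488.3, -52.2, 14.1]
tool_rot: [0.267, 1.565, -0.006]
force: [-0.6, -0.0, -0.7]
width: 0.2
```

```bash

python3 - <<'E'
from h import *
crop("scene",310,150,370,210,10,"pics/s7.png")
st()
E
```

```text
t 4.4 tcp [488.4 -52.3  14.2] board [  -0.9 -150. ] yang 1.298 xax [ 0.006 -0.    -1.   ] F [ 0.2 -1.2 -0.3] w 0.2 q [ 0.15  0.74 -0.14  2.1   0.32  0.31 -0.54]
```

View pics/s7.png

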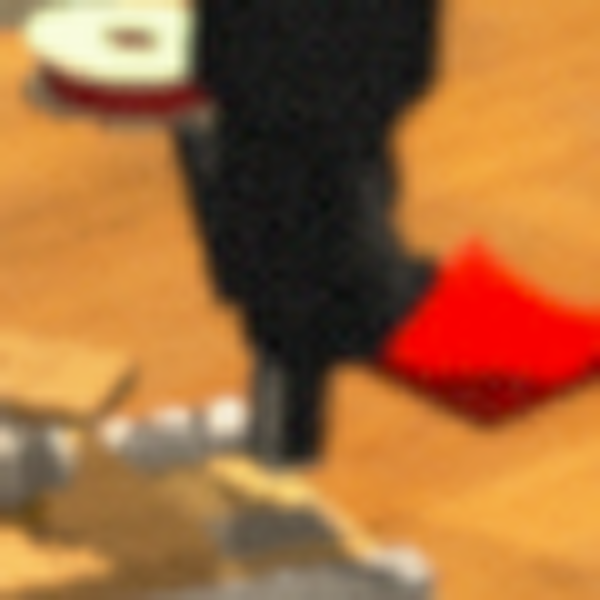

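```bash

python3 - <<'E'
from h import *
np.set_printoptions(suppress=True,precision=1)
print((proj("top",[[494,-36,142],[494,-36,170],[494,-36,220],[494,-36,300]])-[200,160])*5.7)
print((proj("top",[[488.4,-52.3,z] for z in(6,33,100,200)])-[200,160])*5.7)
crop("top",200,160,340,270,5.7,"pics/t7.png")
E
```

```text
[[606.6 410.9]
 [613.2 399.2]
 [625.8 377.1]
 [648.2 337.6]]
[[600.2 479.7]
 [605.9 470.9]
 [620.9 447.7]
 [646.4 408.1]]
```

View pics/t7.png

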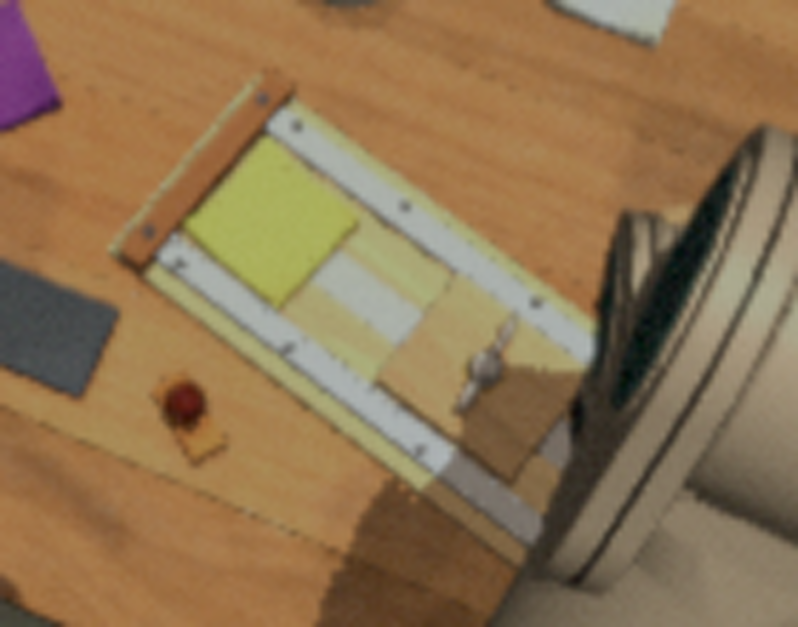

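```bash

python3 -m handwheel '-1 2 0 0 0 0 0;-1 0 0 0 0 0 0'
python3 -m handwheel '-1 2 0 0 0 0 0;-1 0 0 0 0 0 0'
python3 -m handwheel '-1 2 0 0 0 0 0;-1 0 0 0 0 0 0'
python3 - <<'E'
from h import *
crop("scene",310,150,370,210,10,"pics/s8.png")
E
```

```text
clock: 4.65
eef_pos: [488.6, -52.3, 12.4]
tool_rot: [0.262, 1.564, -0.011]
force: [-0.5, 0.1, -0.2]
width: -0.1
clock: 4.85
eef_pos: [488.7, -52.3, 10.3]
tool_rot: [0.263, 1.564, -0.011]
force: [-0.4, -0.4, -0.2]
width: -0.3
clock: 5.05
eef_pos: [488.8, -52.3, 8.2]
tool_rot: [0.259, 1.564, -0.015]
force: [-0.7, 0.0, 0.8]
width: 0.2
```

View pics/s8.png

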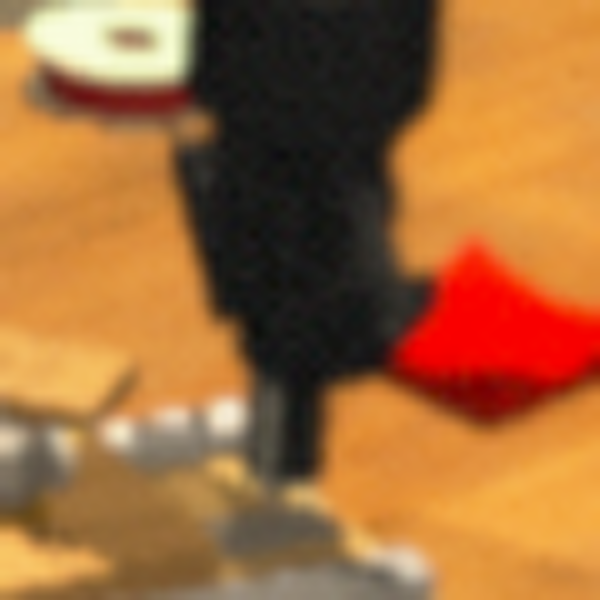

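```bash

python3 -m handwheel '-1 2 0 0 0 0 0;-1 2 0 0 0 0 0;-1 0 0 0 0 0 0'
python3 -m handwheel '-1 2 0 0 0 0 0;-1 0 0 0 0 0 0'
python3 -m handwheel '-1 2 0 0 0 0 0;-1 0 0 0 0 0 0'
python3 - <<'E'
from h import *
crop("scene",310,150,370,210,10,"pics/s9.png")
E
```

```text
clock: 5.4
eef_pos: [489.0, -52.3, 4.0]
tool_rot: [0.265, 1.564, -0.008]
force: [-0.4, 0.0, 0.5]
width: 0.1
clock: 5.6
eef_pos: [488.9, -52.3, 1.7]
tool_rot: [0.262, 1.564, -0.012]
force: [-0.5, -1.1, -0.2]
width: 0.2
clock: 5.8
eef_pos: [489.0, -52.3, -0.5]
tool_rot: [0.264, 1.564, -0.009]
force: [-0.3, -0.7, -0.8]
width: -0.0
```

View pics/s9.png

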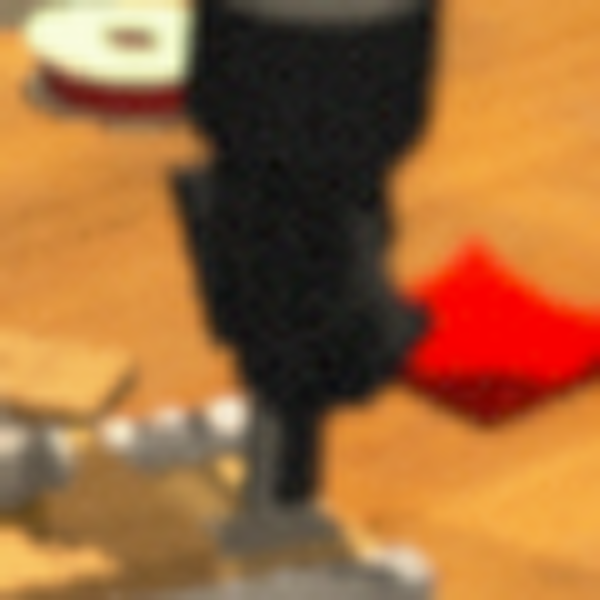

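```bash

python3 -m handwheel '-1 0 8 0 0 0 0;-1 0 8 0 0 0 0;-1 0 0 0 0 0 0'
python3 -m handwheel '-1 0 4 0 0 0 0;-1 0 3 0 0 0 0'
python3 -m handwheel '-1 0 3 0 0 0 0;-1 0 3 0 0 0 0'
python3 -c "
from h import *
st()"

```

```text
clock: 6.15
eef_pos: [494.0, -35.3, -0.2]
tool_rot: [0.336, 1.563, 0.062]
force: [-0.5, -0.3, -0.3]
width: -0.0
clock: 6.35
eef_pos: [496.0, -27.8, -0.2]
tool_rot: [0.317, 1.563, 0.044]
force: [-0.5, 0.9, -1.0]
width: -0.1
clock: 6.55
eef_pos: [497.7, -21.7, -0.1]
tool_rot: [0.272, 1.563, -0.001]
force: [1.0, -2.7, 1.2]
width: 0.1
t 6.55 tcp [ 4.977e+02 -2.170e+01 -1.000e-01] board [ 1.00e-01 -1.18e+02] yang 1.298 xax [ 0.007 -0.    -1.   ] F [ 1.  -2.7  1.2] w 0.1 q [ 0.07  0.77 -0.13  2.09  0.32  0.29 -0.6 ]
```

```bash

python3 -m handwheel '-1 0 5 0 0 0 0;-1 0 5 0 0 0 0;-1 0 5 0 0 0 0;-1 0 5 0 0 0 0;-1 0 5 0 0 0 0'
python3 -c "
from h import *
st()
crop('scene',220,150,370,260,5,'pics/s10.png')"

```

```text
clock: 7.05
eef_pos: [503.0, -1.4, -0.1]
tool_rot: [-0.816, 1.564, -1.094]
force: [-0.8, -4.2, 1.4]
width: -0.0
t 7.05 tcp [ 5.03e+02 -1.40e+00 -1.00e-01] board [ -0.  -97.1] yang 1.293 xax [ 0.003 -0.006 -1.   ] F [-0.8 -4.2  1.4] w -0.0 q [ 0.02  0.78 -0.12  2.07  0.3   0.31 -0.63]
```

View pics/s10.png

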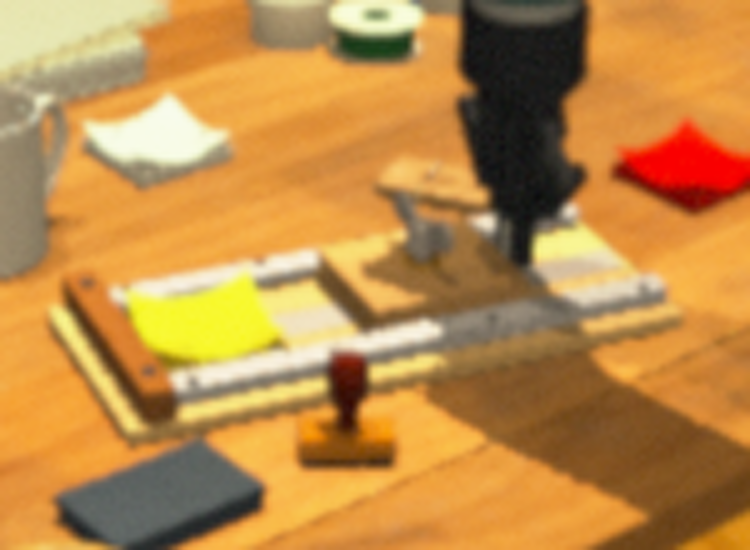

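```bash

python3 -m handwheel '-1 0 5 0 0 0 0;-1 0 5 0 0 0 0;-1 0 5 0 0 0 0;-1 0 5 0 0 0 0;-1 0 5 0 0 0 0;-1 0 5 0 0 0 0;-1 0 5 0 0 0 0;-1 0 5 0 0 0 0'
python3 -c "
from h import *
st()
crop('scene',220,150,370,260,5,'pics/s11.png')"

```

```text
clock: 7.9
eef_pos: [514.4, 40.4, -0.1]
tool_rot: [-0.931, 1.564, -1.209]
force: [-1.2, -4.4, 2.9]
width: -0.2
t 7.9 tcp [ 5.144e+02  4.040e+01 -1.000e-01] board [  0.  -53.8] yang 1.293 xax [ 0.003 -0.007 -1.   ] F [-1.2 -4.4  2.9] w -0.2 q [-0.06  0.78 -0.12  2.04  0.27  0.33 -0.68]
```

View pics/s11.png

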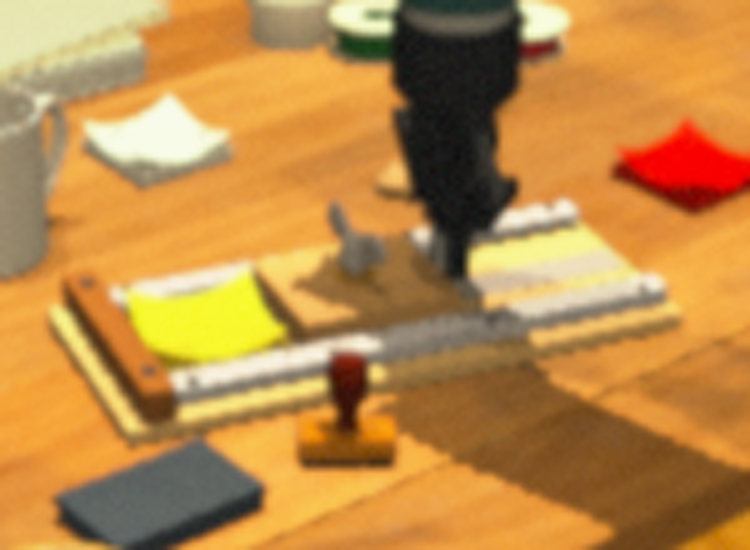

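```bash

python3 -m handwheel '-1 0 4 0 0 0 0;-1 0 4 0 0 0 0'
python3 -m handwheel '-1 0 3 0 0 0 0;-1 0 3 0 0 0 0'
python3 -c "
from h import *
st()"

```

```text
clock: 8.15
eef_pos: [516.8, 49.6, -0.2]
tool_rot: [-0.869, 1.564, -1.146]
force: [-0.4, -4.2, 3.6]
width: -0.1
clock: 8.35
eef_pos: [517.5, 52.5, -0.2]
tool_rot: [-1.3, 1.56, -1.578]
force: [-2.0, -14.4, 7.3]
width: -0.1
t 8.35 tcp [ 5.175e+02  5.250e+01 -2.000e-01] board [ -0.1 -41.3] yang 1.293 xax [-0.   -0.01 -1.  ] F [ -2.  -14.4   7.3] w -0.1 q [-0.09  0.79 -0.11  2.02  0.27  0.35 -0.7 ]
```

```bash

python3 -m handwheel '-1 0 3 0 0 0 0;-1 0 3 0 0 0 0;-1 0 2 0 0 0 0'
python3 -c "
from h import *
st()
crop('scene',220,150,370,260,5,'pics/s12.png')
crop('top',200,160,340,270,5.7,'pics/t12.png')"

```

```text
clock: 8.65
eef_pos: [517.3, 52.0, -0.1]
tool_rot: [-1.579, 1.549, -1.864]
force: [-1.2, -5.2, 4.0]
width: 0.1
t 8.65 tcp [ 5.173e+02  5.200e+01 -1.000e-01] board [ -0.2 -41.8] yang 1.286 xax [-0.006 -0.021 -1.   ] F [-1.2 -5.2  4. ] w 0.1 q [-0.1   0.79 -0.1   2.02  0.27  0.36 -0.71]
```

View pics/s12.png

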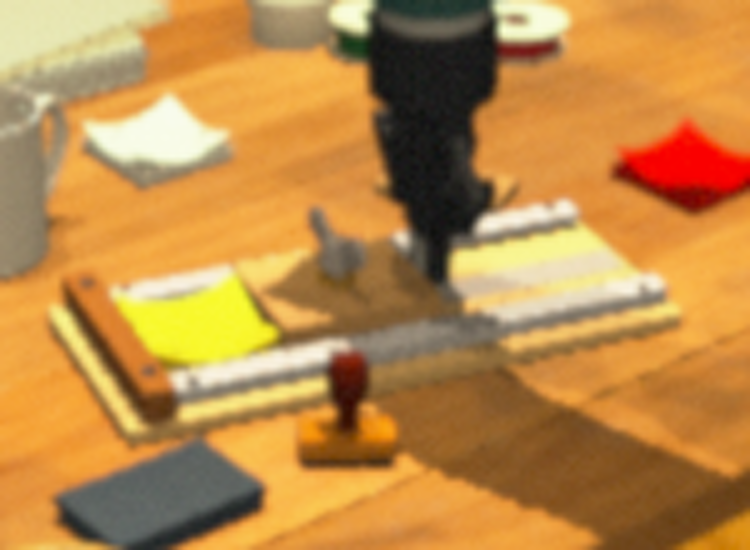

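View pics/t12.png

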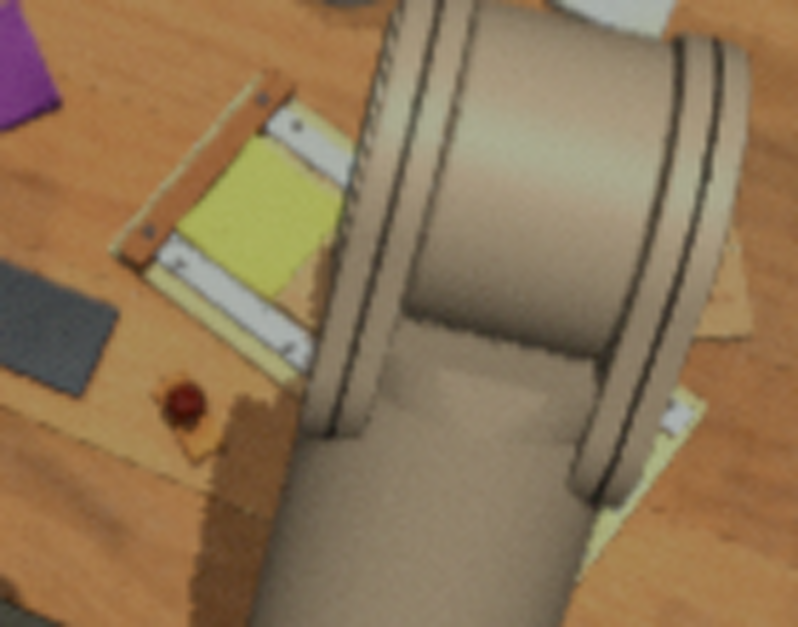

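```bash

python3 -m handwheel '-1 0 5 0 0 0 0;-1 0 6 0 0 0 0.02'
python3 -c "
from h import *
st()"
python3 -m handwheel '-1 0 6 0 0 0 0.02;-1 0 6 0 0 0 0;-1 0 6 0 0 0 0'
python3 -c "
from h import *
st()
need([*b2w(0,-60),0],down(np.pi/2+TH))"

```

```text
clock: 8.95
eef_pos: [517.1, 52.4, -0.2]
tool_rot: [-1.811, 1.554, -2.102]
force: [-3.4, -15.2, 7.8]
width: 0.1
t 8.95 tcp [ 5.171e+02  5.240e+01 -2.000e-01] board [ -0.5 -41.5] yang 1.28 xax [-0.009 -0.015 -1.   ] F [ -3.4 -15.2   7.8] w 0.1 q [-0.09  0.79 -0.11  2.01  0.26  0.36 -0.71]
clock: 9.25
eef_pos: [516.7, 52.4, -0.4]
tool_rot: [-2.076, 1.549, -2.38]
force: [-2.4, -15.4, 9.9]
width: 0.0
t 9.25 tcp [ 5.167e+02  5.240e+01 -4.000e-01] board [ -0.9 -41.6] yang 1.266 xax [-0.016 -0.015 -1.   ] F [ -2.4 -15.4   9.9] w 0.0 q [-0.09  0.79 -0.11  2.01  0.25  0.37 -0.71]
shift tool [ -0.1 -18.4   1.6] | 18.4
turn [-0.0406 -0.0111  0.0191]
```

```bash

python3 -m handwheel '-1 0 -8 0 -0.04 -0.011 0.019;-1 0 -8 0 0 0 0;-1 -25 0 0 0 0 0;-1 -30 0 0 0 0 0;-1 -25 0 0 0 0 0;-1 0 0 0 0 0 0'
python3 -c "
from h import *
st()
need([*b2w(-30,-8),60],down(np.pi/2+TH))
crop('scene',260,160,340,220,9,'pics/s13.png')
np.set_printoptions(suppress=True,precision=1)
print((proj('scene',[[*b2w(-1,19),73],[*b2w(-1,19),37],[*b2w(-33,15.5),72],[*b2w(31,22.5),72]])-[260,160])*9)"

```

```text
clock: 9.85
eef_pos: [514.2, 43.6, 81.1]
tool_rot: [1.502, 1.561, 1.239]
force: [0.4, 0.5, 0.4]
width: 0.2
t 9.85 tcp [514.2  43.6  81.1] board [ -1.  -50.7] yang 1.308 xax [ 0.003  0.009 -1.   ] F [0.4 0.5 0.4] w 0.2 q [ 0.01  0.64 -0.21  2.01  0.23  0.51 -0.63]
shift tool [ 21.5  42.6 -29. ] | 55.8
turn [ 0.0017  0.0006 -0.0094]
[[247.2 306.2]
 [246.  404.7]
 [298.2 349.4]
 [198.1 270. ]]
```

View pics/s13.png

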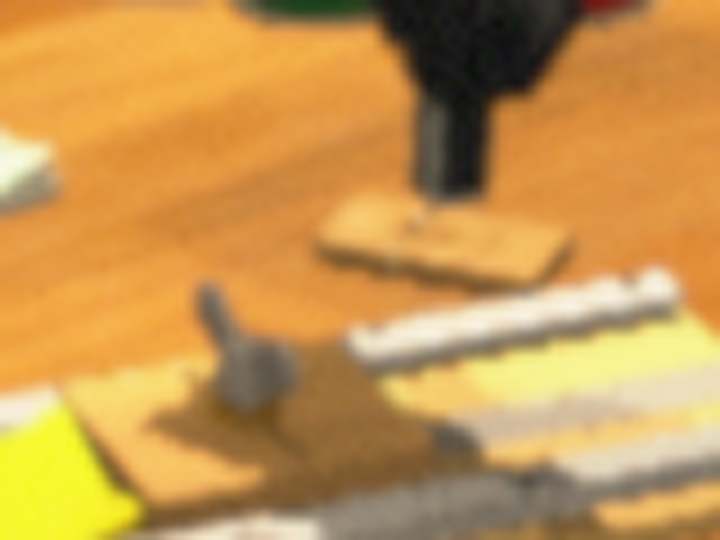

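```bash

python3 -m handwheel '-1 10 20 -15 0 0 0;-1 10 15 -14 0 0 0;-1 10 0 0 0 0 0;-1 10 0 0 0 0 0;-1 0 0 0 0 0 0'
python3 -c "
from h import *
st()
need([*b2w(-29,-2),31],down(np.pi/2+TH))
crop('scene',260,140,340,220,8,'pics/s14.png')"

```

```text
clock: 10.4
eef_pos: [494.4, 88.4, 35.2]
tool_rot: [1.814, 1.559, 1.551]
force: [-0.3, -0.8, 0.3]
width: -0.3
t 10.4 tcp [494.4  88.4  35.2] board [-31.8 -12.6] yang 1.308 xax [ 0.     0.011 -1.   ] F [-0.3 -0.8  0.3] w -0.3 q [-0.12  0.71 -0.16  2.06  0.25  0.38 -0.73]
shift tool [ 4.3 10.6  2.8] | 11.8
turn [ 0.0016 -0.0028 -0.0111]
```

View pics/s14.png

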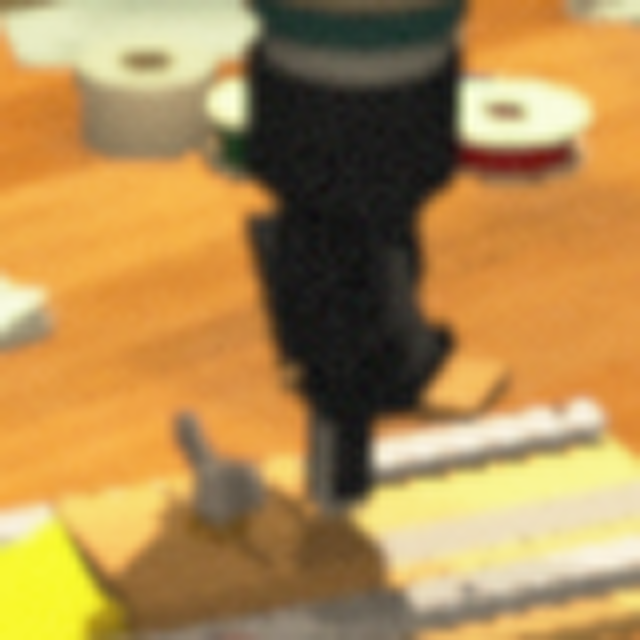

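```bash

python3 -m handwheel '-1 3 8 3 0 -0.003 -0.011;-1 0 4 0 0 0 0;-1 0 0 0 0 0 0'
python3 -c "
from h import *
st()"
python3 -m handwheel '-1 0 3 0 0 0 0;-1 0 3 0 0 0 0'
python3 -c "
from h import *
st()"

```

```text
clock: 10.75
eef_pos: [502.9, 98.4, 32.6]
tool_rot: [-0.142, 1.568, -0.408]
force: [-0.9, 0.6, 0.1]
width: 0.1
t 10.75 tcp [502.9  98.4  32.6] board [-26.2  -0.8] yang 1.305 xax [ 0.002 -0.001 -1.   ] F [-0.9  0.6  0.1] w 0.1 q [-0.16  0.72 -0.14  2.04  0.25  0.4  -0.75]
clock: 10.95
eef_pos: [504.8, 103.8, 33.0]
tool_rot: [-0.271, 1.568, -0.539]
force: [-0.7, -1.0, -0.4]
width: 0.1
t 10.95 tcp [504.8 103.8  33. ] board [-25.8   5. ] yang 1.304 xax [ 0.003 -0.002 -1.   ] F [-0.7 -1.  -0.4] w 0.1 q [-0.17  0.72 -0.14  2.03  0.24  0.4  -0.76]
```

```bash
cat >> h.py <<'E'
from scipy.linalg import expm,logm
AX=np.array([-1.,19.])
def orb(deg,r=29,lead=0,z=32,off=13.5):
    "pose to have a wing at board angle deg pushed (lead>0 = overtravel)"
    s=ctrl.read_state();f=np.radians(deg);out=np.array([np.cos(f),np.sin(f)]);t=np.array([np.sin(f),-np.cos(f)])
    p=AX+out*r+t*(lead-off);Rt=down(f+TH-np.pi/2)
    T0=np.eye(4);T0[:3,:3]=R.from_euler('xyz',s['tool_rot']).as_matrix();T0[:3,3]=s['eef_pos']
    T1=np.eye(4);T1[:3,:3]=Rt.as_matrix();T1[:3,3]=[*b2w(*p),z]
    D=np.linalg.inv(T0)@T1;w=R.from_matrix(D[:3,:3]).as_rotvec()
    n=max(1,int(np.ceil(abs(np.linalg.norm(w))/0.12)),int(np.ceil(np.linalg.norm(D[:3,3])/6)))
    E=expm(np.real(logm(D))/n);print("rows",n,"shift",E[:3,3].round(1),"turn",R.from_matrix(E[:3,:3]).as_rotvec().round(3))
def pol():
    s=ctrl.read_state();A=R.from_euler('xyz',s['tool_rot']).as_matrix();ya=np.arctan2(A[1,1],A[0,1])
    f=ya-TH+np.pi/2;out=np.array([np.cos(f),np.sin(f)]);t=np.array([np.sin(f),-np.cos(f)]);d=w2b(s['eef_pos'])-AX
    F=MB.T@s['force'][:2]
    print("t %.2f phi %.1f r %.1f tang %.1f z %.1f | Fout %.1f Ft %.1f Fz %.1f q7 %.2f"%(s['clock'],np.degrees(f)%360,d@out,d@t,s['eef_pos'][2],F@out,F@t,s['force'][2],s['qpos'][6]))
E
python3 -c "
from h import *
pol();orb(150)"
```

```text
t 10.95 phi 179.8 r 24.7 tang -14.1 z 33.0 | Fout 0.5 Ft -1.1 Fz -0.4 q7 -0.76
rows 5 shift [ 0.2  3.  -2.1] turn [0.104 0.001 0.   ]
```

```bash
python3 -m handwheel '-1 0 3 -2.2 0.105 0 0;-1 0 3 -2.2 0.105 0 0;-1 0 3 -2.2 0.105 0 0;-1 0 3 -2.2 0.105 0 0;-1 0 3 -2.2 0.105 0 0'
python3 -c "
from h import *
pol();orb(120)
crop('scene',260,140,340,220,8,'pics/s15.png')"
```

```text
clock: 11.45
eef_pos: [502.0, 120.8, 33.8]
tool_rot: [-0.047, 1.567, -0.862]
force: [-1.1, -0.1, 0.1]
width: -0.0
t 11.45 phi 148.4 r 28.0 tang -15.3 z 33.8 | Fout 0.7 Ft -0.9 Fz 0.1 q7 -1.13
rows 5 shift [ 0.4  3.3 -1.5] turn [ 0.099  0.001 -0.   ]
```

View pics/s15.png

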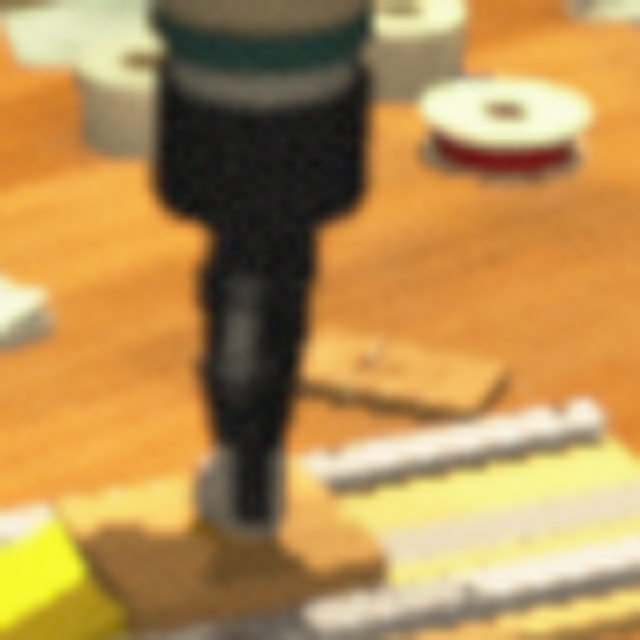

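```bash
python3 -m handwheel '-1 0.4 3.4 -1.5 0.105 0 0;-1 0.4 3.4 -1.5 0.105 0 0;-1 0.4 3.4 -1.5 0.105 0 0;-1 0.4 3.4 -1.5 0.105 0 0;-1 0 3.4 -1.5 0.105 0 0'
python3 -c "
from h import *
pol();orb(90)"
python3 -m handwheel '-1 0 3.4 -1.5 0.105 0 0;-1 0 3.4 -1.5 0.105 0 0;-1 0 3.4 -1.5 0.105 0 0;-1 0 3.4 -1.5 0.105 0 0;-1 0 3.4 -1.5 0.105 0 0'
python3 -c "
from h import *
pol();orb(90)
crop('scene',260,140,340,220,8,'pics/s16.png')"
```

```text
clock: 12.0
eef_pos: [510.9, 136.5, 32.9]
tool_rot: [-0.411, 1.568, -1.764]
force: [-0.4, -0.1, 0.4]
width: -0.5
t 12.00 phi 117.6 r 29.7 tang -15.5 z 32.9 | Fout 0.0 Ft -0.4 Fz 0.4 q7 -1.48
rows 5 shift [ 0.2  3.3 -1.1] turn [0.096 0.001 0.   ]
clock: 12.5
eef_pos: [524.9, 145.3, 32.7]
tool_rot: [-1.021, 1.564, -2.909]
force: [-0.6, 0.5, -0.6]
width: 0.0
t 12.50 phi 86.9 r 30.3 tang -17.9 z 32.7 | Fout 0.3 Ft -0.7 Fz -0.6 q7 -1.83
rows 1 shift [0.7 2.9 2. ] turn [-0.054  0.003  0.006]
```

View pics/s16.png

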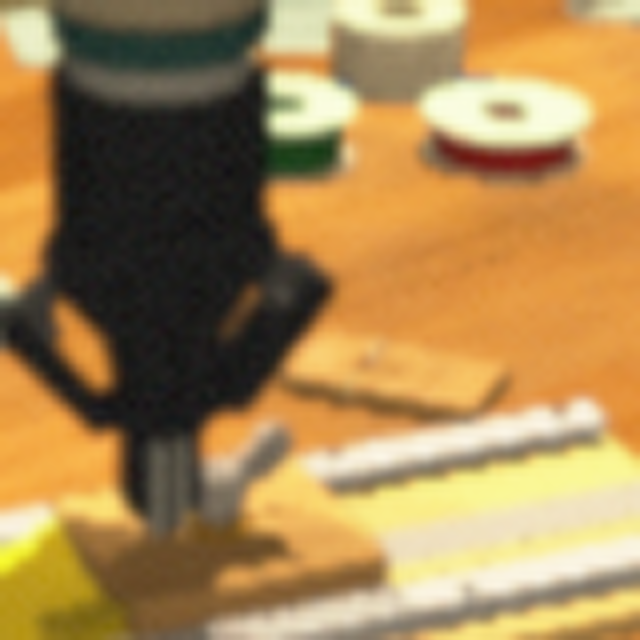

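```bash
python3 -c "
from h import *
np.set_printoptions(suppress=True,precision=0)
for a in range(240,361,15):
  f=np.radians(a);print(a,(proj('scene',[[*b2w(*(AX+30*np.array([np.cos(f),np.sin(f)]))),68]])-[260,140])*8)"
```

```text
240 [[302. 449.]]
255 [[301. 440.]]
270 [[295. 430.]]
285 [[283. 422.]]
300 [[268. 415.]]
315 [[249. 410.]]
330 [[228. 408.]]
345 [[207. 408.]]
360 [[187. 410.]]
```

```bash
python3 -m handwheel '-1 0 -4 0 0 0 0;-1 -20 0 0 0 0 0;-1 -20 0 0 0 0 0;-1 0 0 0 0 0 0'
python3 -c "
from h import *
pol()
s=ctrl.read_state();
orb(190,z=72,off=24)"
```

```text
clock: 12.95
eef_pos: [520.2, 147.1, 73.3]
tool_rot: [-0.999, 1.563, -2.877]
force: [0.5, 0.3, 0.6]
width: -0.5
t 12.95 phi 87.5 r 30.8 tang -22.6 z 73.3 | Fout 0.4 Ft 0.4 Fz 0.6 q7 -1.85
rows 15 shift [ 0.1 -3.5  3.1] turn [-0.119 -0.     0.001]
```

```bash
python3 -m handwheel '-1 0 -4 3.5 -0.14 0 0;-1 0 -4 3.5 -0.14 0 0;-1 0 -4 3.5 -0.14 0 0;-1 0 -4 3.5 -0.14 0 0;-1 0 -4 3.5 -0.14 0 0;-1 0 -4 3.5 -0.14 0 0;-1 0 -4 3.5 -0.14 0 0;-1 0 -4 3.5 -0.14 0 0;-1 0 -4 3.5 -0.14 0 0;-1 0 -4 3.5 -0.14 0 0'
python3 -c "
from h import *
pol()
orb(290,z=72,off=24)"
```

```text
clock: 13.95
eef_pos: [491.2, 105.4, 70.4]
tool_rot: [-2.871, 1.56, 3.021]
force: [0.1, -0.7, 0.1]
width: 0.2
t 13.95 phi 172.7 r 36.0 tang -20.8 z 70.4 | Fout -0.4 Ft -0.6 Fz 0.1 q7 -0.80
rows 18 shift [-0.1 -3.6  3. ] turn [-0.114 -0.001 -0.   ]
```

```bash
python3 -m handwheel '-1 0 -4.2 3.5 -0.14 0 0;-1 0 -4.2 3.5 -0.14 0 0;-1 0 -4.2 3.5 -0.14 0 0;-1 0 -4.2 3.5 -0.14 0 0;-1 0 -4.2 3.5 -0.14 0 0;-1 0 -4.2 3.5 -0.14 0 0;-1 0 -4.2 3.5 -0.14 0 0;-1 0 -4.2 3.5 -0.14 0 0;-1 0 -4.2 3.5 -0.14 0 0;-1 0 -4.2 3.5 -0.14 0 0'
python3 -m handwheel '-1 0 -4 3.5 -0.14 0 0;-1 0 -4 3.5 -0.14 0 0;-1 0 -4 3.5 -0.14 0 0;-1 0 -4 3.5 -0.14 0 0;-1 0 0 0 0 0 0'
python3 -c "
from h import *
pol()
orb(290,z=72,off=24)
crop('scene',260,140,340,220,8,'pics/s17.png')"
```

```text
clock: 14.95
eef_pos: [528.3, 76.5, 66.6]
tool_rot: [1.522, 1.554, 2.618]
force: [0.5, 0.4, -0.2]
width: 0.2
clock: 15.45
eef_pos: [546.5, 86.6, 64.8]
tool_rot: [0.69, 1.55, 2.382]
force: [-0.4, -0.1, -0.1]
width: -0.1
t 15.45 phi 292.0 r 25.8 tang -11.0 z 64.8 | Fout 0.1 Ft 0.4 Fz -0.1 q7 0.80
rows 3 shift [-2.5 -4.  -1.3] turn [ 0.012  0.005 -0.004]
```

View pics/s17.png

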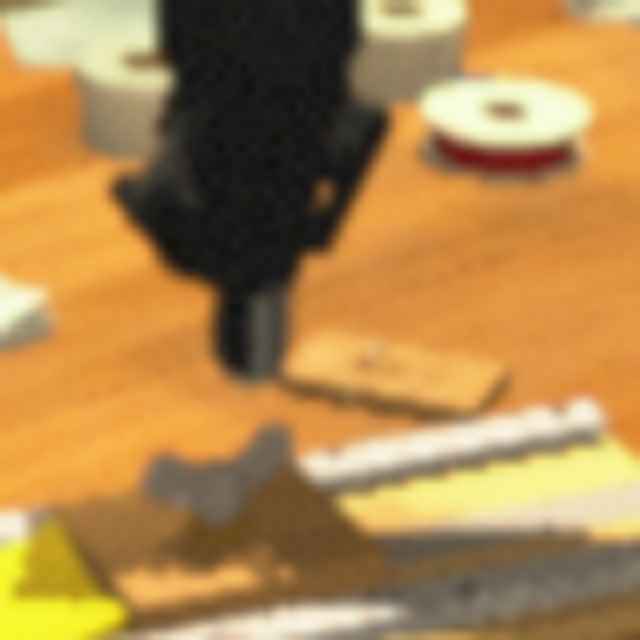

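```bash
python3 -m handwheel '-1 0 -7 -2 0 0.005 -0.004;-1 0 -7 -2 0 0.005 -0.004;-1 10 0 0 0 0 0;-1 0 0 0 0 0 0'
python3 -c "
from h import *
pol()
orb(290,z=32,off=26)"
```

```text
clock: 15.9
eef_pos: [560.8, 82.8, 53.5]
tool_rot: [1.044, 1.565, 2.726]
force: [-0.7, 0.1, -0.5]
width: -0.2
t 15.90 phi 291.5 r 31.1 tang -25.1 z 53.5 | Fout -0.2 Ft 0.7 Fz -0.5 q7 0.79
rows 4 shift [ 5.4 -0.   0.4] turn [ 0.007  0.001 -0.001]
```

```bash
python3 -m handwheel '-1 10 0 0 0 0 0;-1 10 0 0 0 0 0;-1 0 0 0 0 0 0'
python3 -c "
from h import *
pol()
orb(280,lead=1)
crop('scene',260,140,340,220,8,'pics/s18.png')"
```

```text
clock: 16.2
eef_pos: [560.0, 82.8, 31.3]
tool_rot: [1.175, 1.564, 2.857]
force: [-0.3, 0.2, 0.6]
width: 0.0
t 16.20 phi 291.5 r 31.0 tang -24.3 z 31.3 | Fout -0.3 Ft 0.2 Fz 0.6 q7 0.76
rows 3 shift [-0.2  6.  -0.4] turn [ 0.067  0.001 -0.002]
```

View pics/s18.png

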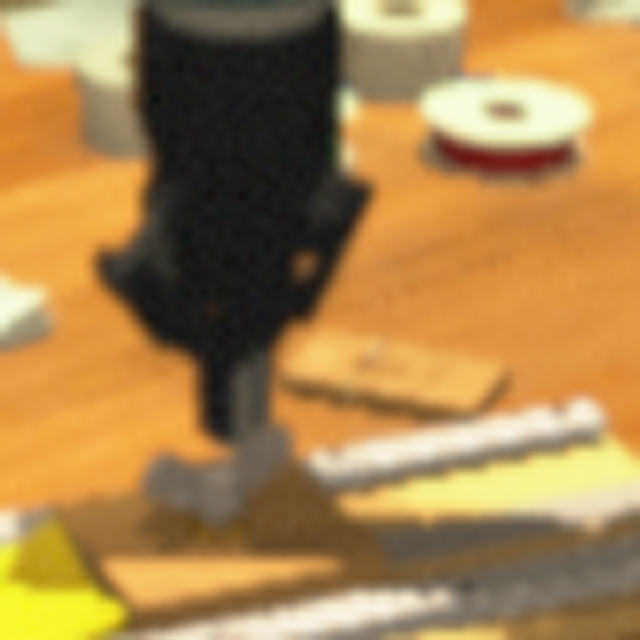

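```bash
python3 -m handwheel '-1 0 6 -0.4 0.067 0 0;-1 0 6 -0.4 0.067 0 0;-1 0 6 -0.4 0.067 0 0;-1 0 4 -1.4 0.12 0 0;-1 0 4 -1.4 0.12 0 0;-1 0 4 -1.4 0.12 0 0'
python3 -c "
from h import *
pol()
orb(225,lead=1)"
python3 -m handwheel '-1 0 4 -1.4 0.12 0 0;-1 0 4 -1.4 0.12 0 0;-1 0 4 -1.4 0.12 0 0;-1 0 4 -1.4 0.12 0 0;-1 0 4 -1.4 0.12 0 0'
python3 -c "
from h import *
pol()
orb(190,lead=1)"
```

```text
clock: 16.85
eef_pos: [531.2, 80.2, 32.2]
tool_rot: [0.881, 1.565, 1.981]
force: [0.8, 0.1, -1.2]
width: 0.2
t 16.85 phi 258.1 r 27.9 tang -12.9 z 32.2 | Fout -0.4 Ft -0.7 Fz -1.2 q7 0.27
rows 5 shift [ 0.1  3.5 -1.5] turn [ 0.116  0.    -0.001]
clock: 17.35
eef_pos: [513.7, 87.0, 33.4]
tool_rot: [0.59, 1.565, 1.063]
force: [0.7, -1.8, -0.6]
width: 0.1
t 17.35 phi 222.2 r 27.5 tang -12.8 z 33.4 | Fout 0.2 Ft -1.9 Fz -0.6 q7 -0.21
rows 5 shift [ 0.3  3.3 -1.5] turn [ 0.112  0.001 -0.001]
```

```bash
python3 -m handwheel '-1 0.2 3.7 -1.5 0.115 0 0;-1 0.2 3.7 -1.5 0.115 0 0;-1 0.2 3.7 -1.5 0.115 0 0;-1 0.2 3.7 -1.5 0.115 0 0;-1 0.2 3.7 -1.5 0.115 0 0'
python3 -c "
from h import *
pol()
orb(160,lead=1)"
python3 -m handwheel '-1 0.2 3.7 -1.5 0.115 0 0;-1 0.2 3.7 -1.5 0.115 0 0;-1 0.2 3.7 -1.5 0.115 0 0;-1 0.2 3.7 -1.5 0.115 0 0'
python3 -c "
from h import *
pol()
orb(130,lead=1)"
```

```text
clock: 17.85
eef_pos: [503.2, 102.5, 33.4]
tool_rot: [0.745, 1.564, 0.616]
force: [0.6, -1.3, -0.4]
width: 0.2
t 17.85 phi 187.7 r 27.8 tang -12.1 z 33.4 | Fout -0.8 Ft -1.2 Fz -0.4 q7 -0.64
rows 5 shift [ 0.3  2.7 -1.3] turn [ 0.097  0.001 -0.001]
clock: 18.25
eef_pos: [502.0, 117.6, 33.3]
tool_rot: [1.046, 1.564, 0.436]
force: [0.0, -1.7, 0.9]
width: 0.1
t 18.25 phi 160.2 r 28.7 tang -11.9 z 33.3 | Fout -1.0 Ft -1.4 Fz 0.9 q7 -0.96
rows 5 shift [ 0.3  3.  -1.2] turn [ 0.105  0.    -0.001]
```

```bash
python3 -m handwheel '-1 0.2 3.6 -1.4 0.115 0 0;-1 0.2 3.6 -1.4 0.115 0 0;-1 0.2 3.6 -1.4 0.115 0 0;-1 0.2 3.6 -1.4 0.115 0 0'
python3 -c "
from h import *
pol()
orb(110,lead=1)"
python3 -m handwheel '-1 0.2 3.6 -1.4 0.115 0 0;-1 0.2 3.6 -1.4 0.115 0 0;-1 0.2 3.6 -1.4 0.115 0 0;-1 0.2 3.6 -1.4 0.115 0 0'
python3 -c "
from h import *
pol()
orb(85,lead=1)"
```

```text
clock: 18.65
eef_pos: [506.4, 130.9, 33.1]
tool_rot: [1.607, 1.568, 0.517]
force: [-1.6, -1.7, 1.3]
width: -0.0
t 18.65 phi 132.7 r 29.7 tang -13.8 z 33.1 | Fout -0.8 Ft -2.2 Fz 1.3 q7 -1.27
rows 4 shift [ 0.3  3.3 -1. ] turn [ 0.099 -0.    -0.001]
clock: 19.05
eef_pos: [513.7, 141.0, 32.3]
tool_rot: [-1.836, 1.564, 2.879]
force: [-1.4, -1.1, 1.0]
width: 0.1
t 19.05 phi 105.3 r 30.1 tang -18.6 z 32.3 | Fout -1.1 Ft -1.4 Fz 1.0 q7 -1.58
rows 3 shift [ 0.1  5.6 -1.1] turn [ 0.118 -0.     0.002]
```

```bash
python3 -m handwheel '-1 0 5 -1.2 0.09 0 0;-1 0 5 -1.2 0.09 0 0;-1 0 5 -1.2 0.09 0 0'
python3 -c "
from h import *
pol()
orb(85,lead=1)
crop('scene',260,140,340,220,8,'pics/s19.png')"
```

```text
clock: 19.35
eef_pos: [523.9, 145.7, 31.9]
tool_rot: [-1.554, 1.554, 2.882]
force: [-3.1, 0.5, 2.3]
width: -0.1
t 19.35 phi 89.3 r 31.2 tang -17.7 z 31.9 | Fout -0.4 Ft -3.2 Fz 2.3 q7 -1.76
rows 2 shift [-0.1  3.7  0.6] turn [0.038 0.    0.008]
```

View pics/s19.png

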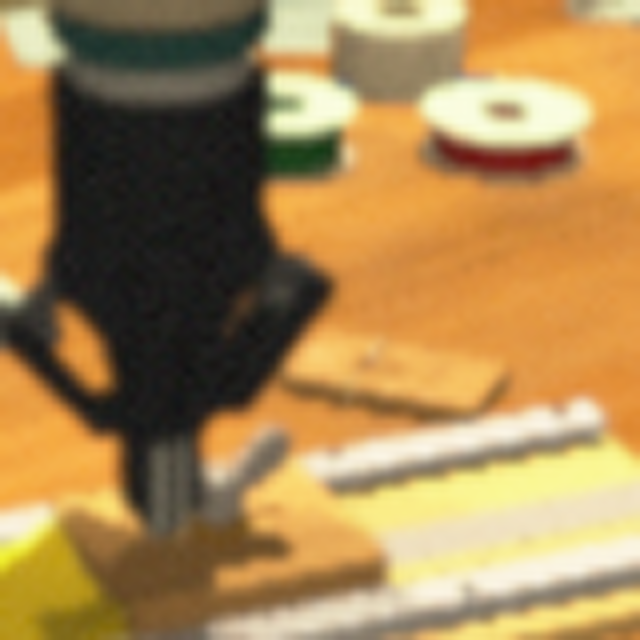

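```bash
python3 -m handwheel '-1 0 -4 0 0 0 0;-1 -20 0 0 0 0 0;-1 -22 0 0 0 0 0;-1 0 -4 3.5 -0.14 0 0;-1 0 -4 3.5 -0.14 0 0;-1 0 -4 3.5 -0.14 0 0;-1 0 -4 3.5 -0.14 0 0;-1 0 -4 3.5 -0.14 0 0;-1 0 -4 3.5 -0.14 0 0;-1 0 -4 3.5 -0.14 0 0'
python3 -c "
from h import *
pol()
crop('scene',220,140,340,230,6.5,'pics/s20.png')"
python3 -m handwheel '-1 0 -4 3.5 -0.14 0 0;-1 0 -4 3.5 -0.14 0 0;-1 0 -4 3.5 -0.14 0 0;-1 0 -4.2 3.5 -0.14 0 0;-1 0 -4.2 3.5 -0.14 0 0;-1 0 -4.2 3.5 -0.14 0 0;-1 0 -4.2 3.5 -0.14 0 0;-1 0 -4.2 3.5 -0.14 0 0;-1 0 -4.2 3.5 -0.14 0 0;-1 0 -4.2 3.5 -0.14 0 0'
python3 -c "
from h import *
pol()
orb(290,z=70,off=26)"
```

```text
clock: 20.4
eef_pos: [497.9, 122.6, 76.9]
tool_rot: [3.072, 1.56, 2.267]
force: [1.0, 0.5, -1.4]
width: -0.4
t 20.40 phi 149.0 r 32.3 tang -16.7 z 76.9 | Fout -0.3 Ft 1.1 Fz -1.4 q7 -1.05
clock: 21.45
eef_pos: [524.9, 80.6, 78.4]
tool_rot: [0.891, 1.558, 1.535]
force: [-0.1, -0.2, 0.6]
width: -0.1
t 21.45 phi 232.0 r 24.2 tang -19.7 z 78.4 | Fout 0.2 Ft -0.2 Fz 0.6 q7 0.03
rows 9 shift [ 0.9 -3.5  2.3] turn [-0.112  0.001 -0.001]
```

View pics/s20.png

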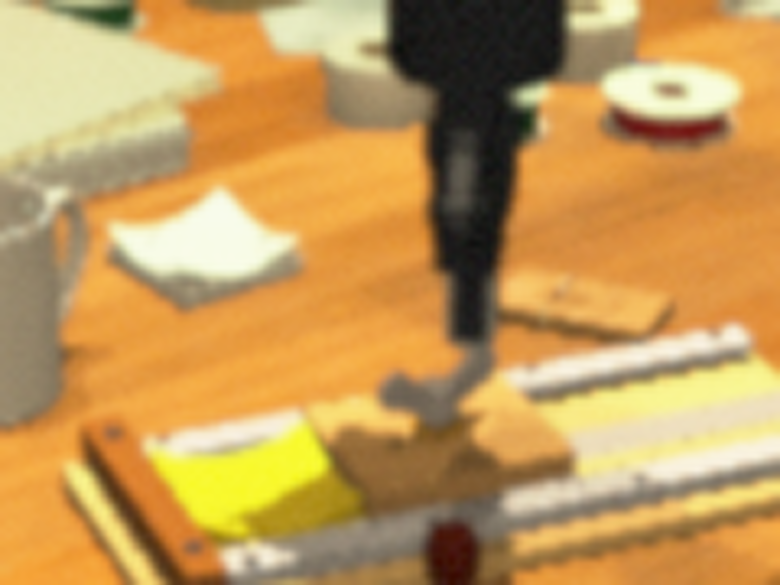

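```bash
python3 -m handwheel '-1 0 -4.5 2.2 -0.13 0 0;-1 0 -4.5 2.2 -0.13 0 0;-1 0 -4.5 2.2 -0.13 0 0;-1 0 -4.5 2.2 -0.13 0 0;-1 0 -4.5 2.2 -0.13 0 0;-1 0 -4.5 2.2 -0.13 0 0;-1 0 -4.5 2.2 -0.13 0 0;-1 0 -4.5 2.2 -0.13 0 0;-1 0 0 0 0 0 0'
python3 -c "
from h import *
pol()
orb(290,z=70,off=26)"
```

```text
clock: 22.35
eef_pos: [565.5, 82.0, 79.4]
tool_rot: [-0.441, 1.553, 1.277]
force: [-0.0, 0.6, -0.3]
width: -0.2
t 22.35 phi 293.5 r 33.5 tang -28.5 z 79.4 | Fout -0.6 Ft -0.0 Fz -0.3 q7 0.88
rows 2 shift [4.7 2.2 1.4] turn [0.031 0.008 0.004]
```

```bash
python3 -m handwheel '-1 10 2 1 0.03 0.008 0.004;-1 12 0 0 0 0 0;-1 12 0 0 0 0 0;-1 10 0 0 0 0 0;-1 0 0 0 0 0 0'
python3 -c "
from h import *
pol()
orb(282,lead=1)
crop('scene',260,140,340,220,8,'pics/s21.png')"
```

```text
clock: 22.85
eef_pos: [562.6, 82.8, 32.6]
tool_rot: [-0.341, 1.562, 1.335]
force: [-0.2, -0.6, -0.2]
width: 0.1
t 22.85 phi 291.1 r 31.1 tang -27.1 z 32.6 | Fout 0.6 Ft 0.3 Fz -0.2 q7 0.79
rows 4 shift [ 0.1  4.8 -0.2] turn [0.04  0.002 0.001]
```

View pics/s21.png

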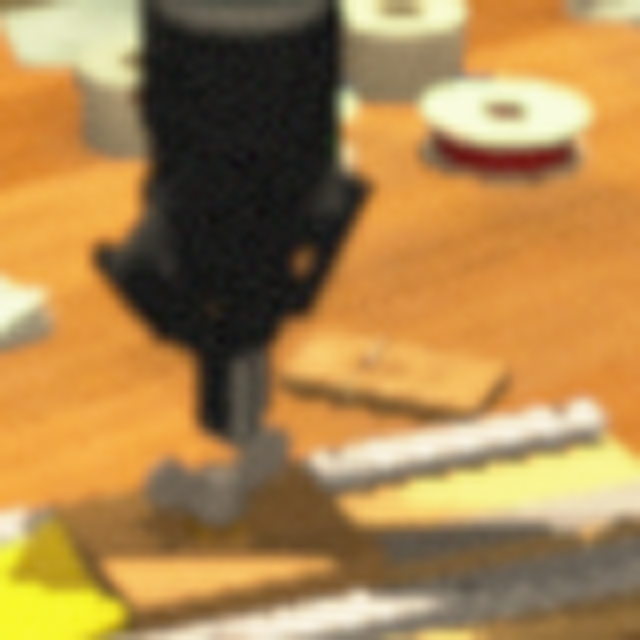

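Finger is behind the wing again at the same clearance, so I push and watch the force.

```bash
python3 -m handwheel '-1 0 5 -0.2 0.04 0 0;-1 0 5 -0.2 0.04 0 0;-1 0 4 -0.2 0.04 0 0'
python3 -c "
from h import *
pol()
orb(265,lead=1)"
python3 -m handwheel '-1 0 4 -1.2 0.1 0 0;-1 0 4 -1.2 0.1 0 0'
python3 -c "
from h import *
pol()
orb(250,lead=1)"
```

```text
clock: 23.2
eef_pos: [549.7, 81.9, 33.4]
tool_rot: [-0.361, 1.559, 1.19]
force: [1.3, -0.1, 0.4]
width: 0.1
t 23.20 phi 284.0 r 28.6 tang -17.9 z 33.4 | Fout 0.1 Ft -1.3 Fz 0.4 q7 0.67
rows 3 shift [ 0.4  5.1 -1.5] turn [0.11  0.004 0.001]
clock: 23.4
eef_pos: [544.4, 80.5, 34.3]
tool_rot: [-0.433, 1.555, 0.909]
force: [8.2, -1.5, -5.5]
width: -0.3
t 23.40 phi 272.1 r 26.9 tang -18.6 z 34.3 | Fout -0.4 Ft -8.4 Fz -5.5 q7 0.50
rows 4 shift [ 0.5  4.3 -1.8] turn [0.096 0.004 0.001]
```

```bash
python3 -m handwheel '-1 0.3 3 -1 0 0 0;-1 0.3 3 -0.5 0 0 0'
python3 -c "
from h import *
pol()"
python3 -m handwheel '-1 0 4 0 0 0 0'
python3 -c "
from h import *
pol()
crop('scene',260,140,340,220,8,'pics/s22.png')"
```

```text
clock: 23.6
eef_pos: [545.3, 80.5, 35.5]
tool_rot: [-0.754, 1.543, 0.585]
force: [4.8, -0.8, -3.6]
width: 0.1
t 23.60 phi 271.8 r 26.6 tang -19.6 z 35.5 | Fout -0.4 Ft -4.9 Fz -3.6 q7 0.49
clock: 23.7
eef_pos: [545.2, 81.0, 36.2]
tool_rot: [-0.841, 1.537, 0.497]
force: [7.9, -3.4, -3.3]
width: 0.2
t 23.70 phi 271.8 r 26.1 tang -19.3 z 36.2 | Fout 1.5 Ft -8.4 Fz -3.3 q7 0.48
```

View pics/s22.png

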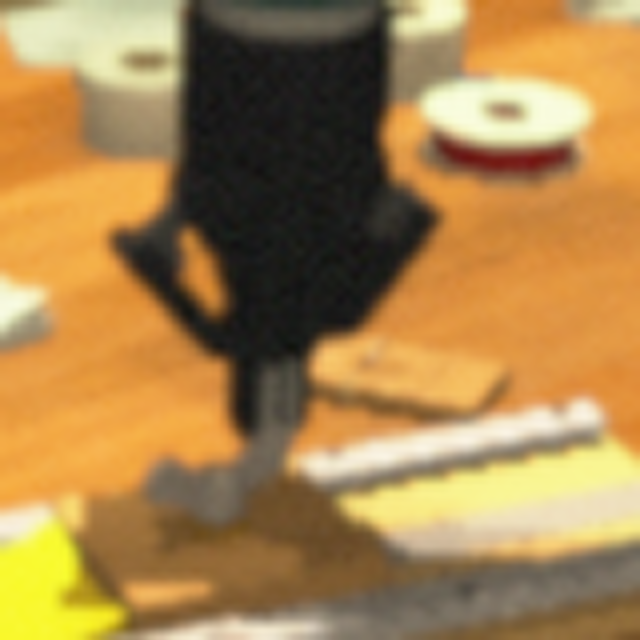

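```bash
python3 -m handwheel '-1 1 6 -1 -0.03 0 0;-1 1 6 -1 -0.03 0 0'
python3 -c "
from h import *
pol();st()"
```

```text
clock: 23.95
eef_pos: [545.1, 81.8, 36.6]
tool_rot: [-1.017, 1.516, 0.379]
force: [11.5, -1.1, -5.0]
width: -0.3
t 23.95 phi 275.1 r 26.4 tang -17.6 z 36.6 | Fout -0.9 Ft -11.5 Fz -5.0 q7 0.50
t 23.95 tcp [545.1  81.8  36.6] board [18.9 -5.8] yang 2.967 xax [ 0.05   0.02  -0.999] F [11.5 -1.1 -5. ] w -0.3 q [ 0.14  0.78 -0.51  1.98  0.75  0.52  0.5 ]
```

```bash
python3 -m handwheel '-1 0 -8 0 0 0 0;-1 0 -5 0 0 0 0;-1 -20 0 0 0 0 0;-1 -25 0 0 0 0 0;-1 -30 0 0 0 0 0;-1 -30 0 0 0 0 0'
python3 -c "
from h import *
st()
need([470,-120,150])
"
```

```text
clock: 24.55
eef_pos: [551.2, 76.8, 142.6]
tool_rot: [-0.947, 1.525, 0.448]
force: [0.9, -0.4, -0.9]
width: 0.3
t 24.55 tcp [551.2  76.8 142.6] board [26.1 -9. ] yang 2.965 xax [ 0.042  0.02  -0.999] F [ 0.9 -0.4 -0.9] w 0.3 q [ 0.26  0.65 -0.68  1.88  0.57  0.76  0.67]
shift tool [ -14.7   45.1 -207.7] | 213.0
```

```bash
python3 -m handwheel '-1 -3 9 -42 0 0 0;-1 -3 9 -42 0 0 0;-1 -3 9 -42 0 0 0;-1 -3 9 -42 0 0 0;-1 -3 9 -42 0 0 0;-1 0 0 -40 0 0 0;-1 0 0 -40 0 0 0;-1 0 0 0 0 0 0'
python3 -c "
from h import *
crop('top',200,160,340,270,5.7,'pics/t20.png')
crop('scene',220,150,370,260,5.3,'pics/s23.png')
"
```

```text
clock: 25.35
eef_pos: [454.3, -206.4, 152.0]
tool_rot: [-0.885, 1.517, 0.512]
force: [-0.1, 0.6, 0.6]
width: 0.1
```

View pics/t20.png

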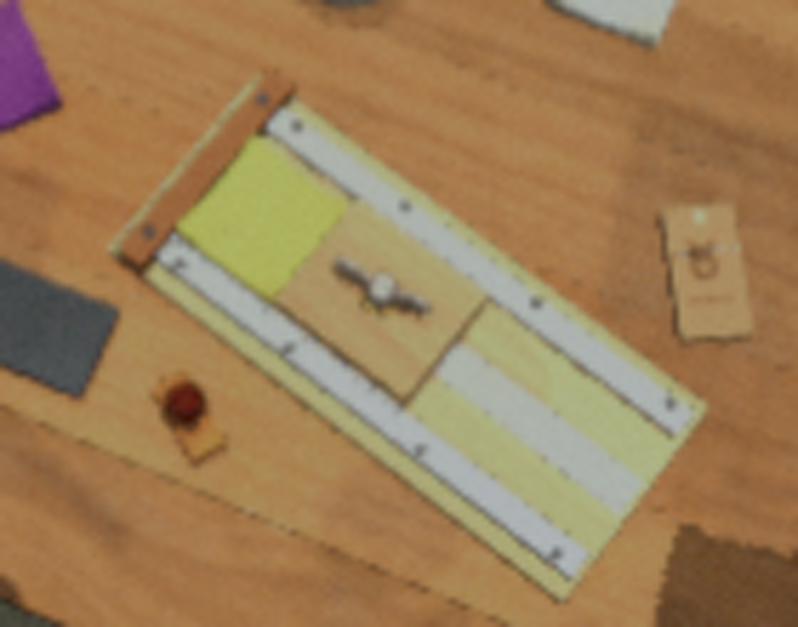

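View pics/s23.png

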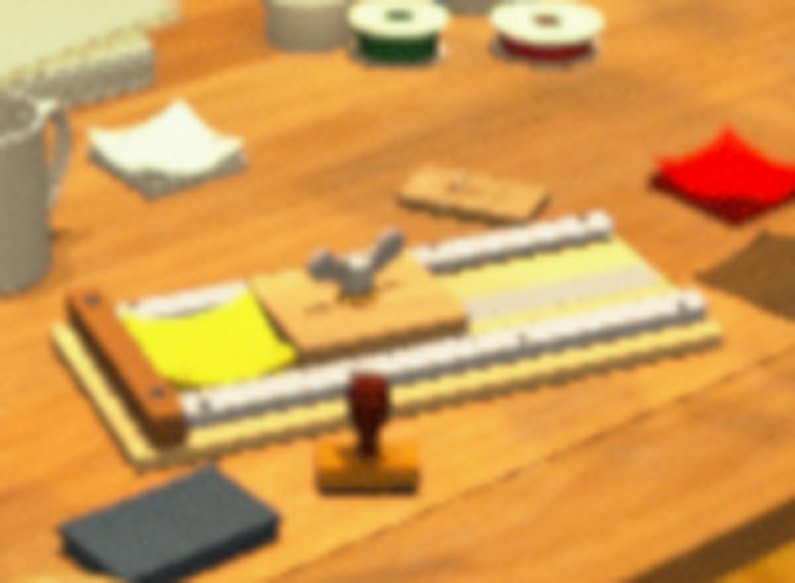

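```bash
python3 - <<'E'
from h import *
np.set_printoptions(suppress=True,precision=1)
f=lambda P,z:np.array([w2b(p) for p in pt("top",(np.array(P)+.5)/5.7+[199.5,159.5],z)])
w=f([(337,264),(428,308),(382,288)],66);print(w);d=w[1]-w[0];print("angle",np.degrees(np.arctan2(d[1],d[0]))%360)
d0=np.array([30.5+34.2,7.2]);print("start",np.degrees(np.arctan2(d0[1],d0[0])))
print("block",f([(355,200),(275,296),(488,300),(404,403)],37))
print("pad",f([(177,231),(262,137),(350,203),(276,296)],[23]))
# precise pad mask
im=get_image("top");hsv=cv2.cvtColor(im,cv2.COLOR_BGR2HSV);print(hsv[198,246])
E
```

```text
[[ -6.6  48.3]
 [  5.3 -10.2]
 [ -1.8  18.5]]
angle 281.5160095011147
start 6.349911131654354
block [[ 39.1  69.9]
 [-38.6  70.3]
 [ 38.7 -31.7]
 [-42.6 -30.6]]
pad [[-40.7 146. ]
 [ 39.5 143.4]
 [ 39.4  73.7]
 [-35.3  72.4]]
[ 32 120 179]
```

```bash
python3 -c "
from h import *
print(ctrl.finish_job());st()"
```

```text
the job is handed in; nothing more can be done
None
the job is handed in; nothing more can be done
```

The pad is pressed home against the fence, and the wing screw is turned until it would go no further. The job is handed in; it gives no verdict. I never gripped the screw or touched the pad with the fingers.

**Block:** I pushed it by its back face with the shut fingers until it stalled at about 15 N. In the last top picture its front face is at y ≈ +70 mm of the board, where +69 mm is snug. The pad's outer edge measures 143 to 146 mm, against the fence at 145 mm.

**Screw:** I tightened it with two fingertip strokes, about 265° (4.6 rad) in all, each pushing one wing on the robot's side of the board toward the fence. A third push at the end of a wing reached about 11.5 N without moving it, while 4 N is meant to be enough before the dead stop. I take that to mean it is at or near its stop. I could not read the pressing force on the board directly.

**Bystanders:** In the last pictures the stamp, ink tin and tags look unmoved. The mug is only partly in view there, and I measured no displacement for any of them.

**One disagreement:** The shut fingertips appeared about 27 mm higher in the scene picture than the given tool geometry puts them. A probe down toward the board met no contact where it should have, so I set the heights from the picture instead. Sideways positions agreed to within about 2 mm.

The arm was clear and at rest, and I handed in at about 25 s of the 72 s allowed.

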